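# Change over a three-spindle coil winder

### The job

Change the coil winder over for the next batch: swing its clear guard up past the balance point so that it stands open by itself, then take the wound coil off its spindle and stand it upright in the grey tray, fit every bare former from the mat onto a spindle of its own, turned to match the shaft's flat and pushed fully home on the seat, and turn the traverse knob until the pointer lines up with the index tab. When all that is done, lower the guard gently until it is shut; do not let it fall, and leave the other things on the bench alone.

Things in the scene. Friction and masses are not known exactly. Their poses are not given: they have to be found in the camera images.
- guard (a joint): angle of the winder's clear guard: 0 shut (level), grows as its front swings up and back, to a stop at 1.85; it balances near 1.57: past that it rests on the stop by itself, short of that it falls shut. 300 g, free hinge, about 1.5 N at the bar lifts it
- guard_bar (a point): middle of the guard's pull bar: round steel, 10 mm thick, 120 mm long along y, an arm at each end, 35 mm clear of the panel's front edge; 135 mm above the bench when shut, 195 mm from the hinge axis. A finger on either side of it has room from above at every angle. The point turns with the guard
- guard_hinge (a point): point on the guard's hinge axis straight behind the bar's middle, 135 mm above the bench; the axis is the point's y, level. The point turns with the guard; shut, its -x points to the machine's front
- wound_coil_mid (a point): centre (half-way up, on the bore axis) of the finished coil: a former just like the bare ones (60 mm tall, block 44 by 36 mm) with a copper winding 62 by 54 mm round its block from 6 to 26 mm above the underside; grip the bare block above it across 36 mm (y). Starts on one of the spindles: lift it straight up over 31 mm to free it. 220 g, z up
- former_a_mid (a point): centre (half-way up, on the bore axis) of a bare former, if present: aluminium disc 70 mm x 6 mm, cut straight 28 mm from the axis on its -x side; on it a white block 44 (x) by 36 (y) mm, top 60 mm above the underside, 150 g. D bore right through, 22 mm, its flat 6 mm from the axis on -x, to face as the shaft's flat (7 degrees of play). Upright on the 3 mm mat; grip the block across 36 mm
- former_b_mid (a point): another, alike (disc 70 mm, block 44 by 36 mm, 60 mm tall): see former_a; two or three of the three are present
- former_c_mid (a point): another, alike (disc 70 mm, block 44 by 36 mm, 60 mm tall): see former_a; two or three of the three are present
- spindle_0_seat (a point): one spindle: centre of its seat (steel disc 44 mm across), where a former's underside rests, 58 mm above the bench. On it a braked steel shaft 20 mm in diameter, 31 mm tall (top 4 mm tapered by 2.5 mm), with one flat 5 mm from its axis, facing the point's -x (within 1 rad of the machine's front). z up. Spindles stand 82 mm apart in a row; the wound coil starts on one of them
- spindle_1_seat (a point): another spindle: centre of its seat (steel disc 44 mm across), where a former's underside rests, 58 mm above the bench. On it a braked steel shaft 20 mm in diameter, 31 mm tall (top 4 mm tapered by 2.5 mm), with one flat 5 mm from its axis, facing the point's -x (within 1 rad of the machine's front). z up. Spindles stand 82 mm apart in a row; the wound coil starts on one of them
- spindle_2_seat (a point): remaining spindle: centre of its seat (steel disc 44 mm across), where a former's underside rests, 58 mm above the bench. On it a braked steel shaft 20 mm in diameter, 31 mm tall (top 4 mm tapered by 2.5 mm), with one flat 5 mm from its axis, facing the point's -x (within 1 rad of the machine's front). z up. Spindles stand 82 mm apart in a row; the wound coil starts on one of them
- tray_in (a point): centre of the inner floor of the grey open tray for the finished coil, 127 mm by 122 mm inside (y by x), walls 30 mm high and 4 mm thick, floor about 4 mm above the bench; fixed
- traverse_knob (a joint): angle of the traverse knob on the winder's top, right end: grows as it turns clockwise seen from above, 0 to 6.0; stays where it is left (friction 0.03 N m). Each rad clockwise moves the pointer 12 mm to the machine's left (+y of the index tip)
- traverse_knob_grip (a point): point on the knob's upright axis at the height to grip, 88 mm above the bench: black grip bar 42 mm long (point's x), 14 mm wide (its y), from 23 mm below to 7 mm above this point, on a disc 44 mm across. The point turns with the knob
- pointer_tip (a point): tip of the brass pointer that slides in a slot along the white scale on the winder's top, 57 mm above the bench; driven by the knob
- index_tip (a point): tip of the dark steel index tab clamped on the front side of the scale; fixed for the run. x is away from the machine's front, y to the machine's left, z up. The pointer lines up when both tips have the same y in this frame; it starts 13 to 46 mm short, on the -y side
- test_lamp: bystander: porcelain lamp holder with a clear glass lamp, 62 mm wide, 91 mm tall; origin under its centre. To be left alone
- glue: bystander: white glue bottle, 32 mm in diameter, 87 mm tall; origin under its centre. To be left alone

How it is judged:
By the outcome, as a careful person would: the job done as asked, in the order asked, and still so for the second after the job is handed in, with the robot touching nothing.
Of former_a, former_b, former_c only 2 to 3 are there at a start; the rules pass over those that are not, and their reading is None.
At some moment in a run one of former_a, former_b, former_c may be knocked a few centimetres aside while the robot is not near it.
It also fails if it takes over 208 s, if anything falls off the work surface, if the arm or the gripper's body presses on something with over 40 N, if the wrist force passes 120 N, or if a joint passes its speed limit or range.

### The arm

A 6-joint arm with a two-finger parallel gripper is mounted at the origin on a cart in front of the work surface, level with it; the furniture and walls round the work are solid. World frame = base frame: x ahead of the robot, y to its left, z up, the work surface at z = 0. Lengths are in mm, angles in degrees, forces in N, time in s.
With the tool pointing down it reaches from about 300 to 850 mm from the base axis. Payload 4.2 kg.
Tool frame: the origin (TCP) lies at the very end of the fingers, on their centre line; the grasp point (between the pads) lies 19 mm behind it; z points along the fingers, y is the line along which they close (so a half turn about z gives the same grasp; the last joint's range is limited). The gripper opens to 91 mm and grips with 3 to 60 N. Pads are 32 mm wide; open, the fingers measure 118 mm over their backs; the gripper's body (76 mm by 178 mm) begins 60 mm behind the grasp point.
Start: joints at [73.568, 18.312, 89.639, -0, 72.044, -1.146], TCP at [151.598, 554.672, 213.976] pointing down, gripper open.
Joint ranges: [-177.97, 177.97], [-48.28, 115.42], [12.27, 149.76], [-77.06, 257.06], [2.81, 150.46], [-146.56, 146.56]. Speed limits (degrees/s): [147.25, 147.25, 180, 180, 180, 180].

### API

Orientations are given as [roll, pitch, yaw] about the fixed x, y, z axes, in that order (R = Rz(yaw) Ry(pitch) Rx(roll)).
In Python, from workcell import env, eyes gives the robot as it stands.
- The arm moves only by the tool send_rows, never from a script. Its argument "targets" is text: rows parted by semicolons, each of 7 numbers parted by spaces: the shift along the tool's x, y, z in m, then the turn, a rotation vector about the tool's x, y, z in degrees, then the opening in per cent of the stroke, from 0 (shut) to 100 (fully open). A call has 1 to 12 rows; each row is the pose to reach, as a shift and turn from the pose commanded when the call began, along the tool's axes at that moment; what a row does not reach only later rows make up. A row lasts 1/12 s, in which the tool goes at most 41.7 mm and 7.16 degrees, less where a joint would pass 70% of its speed; a pose out of reach is approached as far as the arm can. A call with a gripper value outside its range is refused whole. The fingers move at their own pace and stop on an object; "grip_force" is the grip in N (left out, the last holds). Time passes only in rows, so rows that repeat a pose let the fingers close. It gives the time, the measured TCP pose, the force, the opening and the grip force at its end, in the units of the state.
- env.state(): the state, without advancing time (a new reading comes with each control period).
- eyes.grab_frame(name): name is "side" or "top" or "wrist"; returns a dict with "image" (400x640x3 uint8, blue, green, red), "fovy" (degrees; the focal length in pixels is half the picture's height over the tangent of half this angle, whatever the lens; pixels are square), "cx", "cy" (the principal point, pixels), "D" ([k1, k2, p1, p2, k3] as OpenCV has them; the pictures are not rectified), "eye" and "attitude" of the camera in the world. Camera axes: x right, y up, looking along -z (the intrinsics and any distortion apply to the point x, -y, -z); pixel columns grow to the right and rows downward; lengths in mm; the calibration is good to about 2 mm. A picture is of the moment at which its call begins. There is no depth.
- env.job_done(): hands the job in; it is judged then, once.
The state is a dict: "time_s": time; "qpos": joint angles; "qvel": joint speeds; "effort": joint torques, N m; "ee_pos": TCP position; "ee_rot": TCP orientation; "force": force on the tool from outside, world axes, zero at the start; "torque": the same for the moment, N m; "gripper_width": finger opening in mm; "gripper_force": force on a finger pad.
Only numpy, scipy, OpenCV 4.12 (cv2) and the standard library are available. Lean on these libraries where they do the work, as an engineer would, in place of code of your own. Each camera call takes 0.05 s, during which the arm holds its last target. There are 200 camera calls.

## Working session

There is one attempt and no reset: what is moved stays moved. The work goes in short steps, Python scripts to look and compute and a tool call to move; the robot and the scene stay as the last step left them, time stands still between calls to the robot, and variables do not carry over. Pictures are saved under pics/ and viewed, at most 14 in all, crops included, and the job is handed in when it is done.

Besides the shell and the picture viewer there is one more tool, called after "Emit:" as name(argument=value, ...) on one line, values as JSON. send_rows: Moves the arm, as the interface text tells. Its arguments: {"type":"object","properties":{"targets":{"type":"string"},"grip_force":{"type":"number"}},"required":["targets"]}

```bash
ls; mkdir -p pics; python3 - <<'E'
from workcell import env, eyes
import cv2
print(env.state())
for n in ("side","top","wrist"):
    f=eyes.grab_frame(n); cv2.imwrite(f"pics/{n}0.png",f["image"]); print(n,{k:v for k,v in f.items() if k!="image"})
E
```

```text
pics
{'time_s': 0.0, 'qpos': array([ 7.35663585e+01,  1.83528069e+01,  8.97065671e+01,  4.29793545e-04,
        7.20429944e+01, -1.14578063e+00]), 'qvel': array([ 0.13924621, -0.09171836, -0.03261168,  0.05907567,  0.01826038,
        0.06910876]), 'effort': array([-1.30983532e-03, -4.12462521e+01, -2.31973922e+01,  7.27866800e-02,
        4.56748833e-02, -1.23297837e-04]), 'ee_pos': array([151.46329133, 554.17293334, 213.1074977 ]), 'ee_rot': array([-1.79897660e+02, -2.45552833e-03,  1.64712004e+02]), 'force': array([ 0.1579933 ,  0.59015719, -0.54929085]), 'torque': array([-0.0142748 ,  0.04546442,  0.02092512]), 'gripper_force': 0.0, 'gripper_width': 91.47244637825825}
side {'fovy': 57.958202355723806, 'cx': 323.52715543560186, 'cy': 201.5324085992981, 'D': array([-0.00877743,  0.        ,  0.        ,  0.        ,  0.        ]), 'eye': array([ 87.15562336, 490.11675593, 422.61747428]), 'attitude': array([  68.54525449,    0.45585809, -145.76549334])}
top {'fovy': 42.0600809868545, 'cx': 313.9101283182472, 'cy': 204.8742923448479, 'D': array([0.04596964, 0.        , 0.        , 0.        , 0.        ]), 'eye': array([ 397.09496582, -133.7810132 , 1249.06196654]), 'attitude': array([  7.316074  ,  -1.73442586, -89.29340134])}
wrist {'fovy': 70.34006109205667, 'cx': 318.9831490808801, 'cy': 201.35079150884732, 'D': array([-0.04481998,  0.        ,  0.        ,  0.        ,  0.        ]), 'eye': array([ 80.35704738, 573.00430906, 385.08111204]), 'attitude': array([-1.51208841e+01,  7.44778050e-02,  7.47122085e+01])}
```

View pics/top0.png

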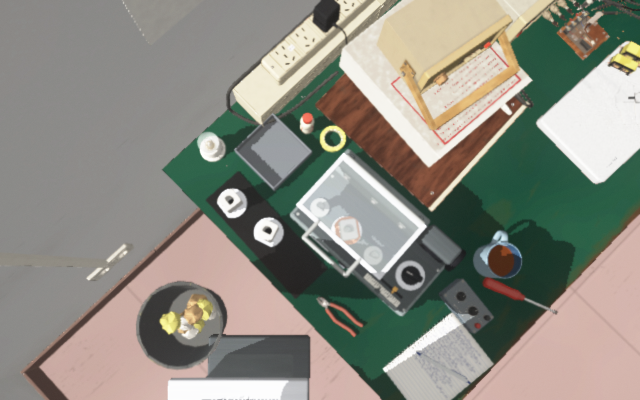

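View pics/side0.png

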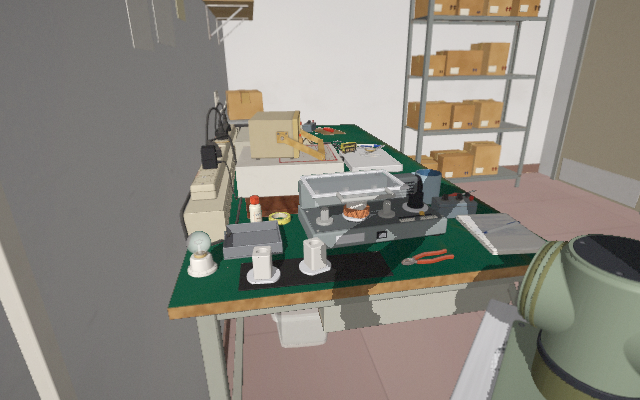

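```bash
cat > h.py <<'E'
import numpy as np, cv2
from scipy.spatial.transform import Rotation as R
from workcell import env, eyes
def grab(n,save=None):
    f=eyes.grab_frame(n)
    if save: cv2.imwrite(f"pics/{save}.png",f["image"])
    return f
def K(f):
    F=200/np.tan(np.radians(f["fovy"])/2); return np.array([[F,0,f["cx"]],[0,F,f["cy"]],[0,0,1.]])
def rot(f): return R.from_euler("xyz",f["attitude"],degrees=True).as_matrix()@np.diag([1,-1,-1.])
def cast(f,px,z):
    p=cv2.undistortPoints(np.array(px,float).reshape(-1,1,2),K(f),f["D"]).reshape(-1,2)
    d=np.c_[p,np.ones(len(p))]@rot(f).T
    return f["eye"]+d*((z-f["eye"][2])/d[:,2])[:,None]
def proj(f,P):
    Rm=rot(f).T; rv=cv2.Rodrigues(Rm)[0]
    return cv2.projectPoints(np.array(P,float).reshape(-1,3),rv,-Rm@f["eye"],K(f),f["D"])[0].reshape(-1,2)
def tool():
    s=env.state(); return s["ee_pos"],R.from_euler("xyz",s["ee_rot"],degrees=True)
def delta(pos,rpy):
    "shift (m, tool axes) and rotvec (deg) from the present measured pose"
    p,r=tool(); q=R.from_euler("xyz",rpy,degrees=True)
    return np.round(r.inv().apply(np.array(pos)-p)/1000,4), np.round(np.degrees((r.inv()*q).as_rotvec()),2)
E
python3 - <<'E'
from h import *
import pickle
f=grab("top"); pickle.dump({k:f[k] for k in f},open("top0.pkl","wb"))
c=cv2.resize(f["image"][100:320,190:490],None,fx=2.66,fy=2.66,interpolation=cv2.INTER_CUBIC); cv2.imwrite("pics/topc.png",c)
E
```

```text
(no output)
```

View pics/topc.png

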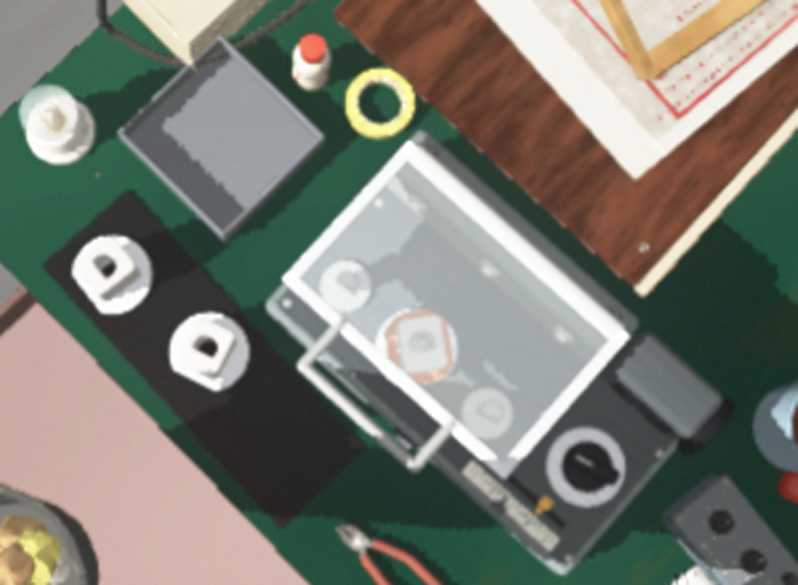

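```bash
python3 - <<'E'
from h import *
import pickle
f=pickle.load(open("top0.pkl","rb"))
def c(n,pts,z):
    P=cast(f,[(190+u/2.66,100+v/2.66) for u,v in pts],z); print(n,np.round(P[:,:2],1).tolist()); return P
b=c("bar",[(302,368),(412,466)],135); print(b.mean(0),np.linalg.norm(b[0]-b[1]),np.degrees(np.arctan2(*(b[0]-b[1])[1::-1])))
p=c("panel corners",[(285,279),(420,137),(632,330),(508,470)],138)
c("spind",[(346,285),(488,413)],89)
c("coiltop",[(421,343)],118)
t=c("tray",[(220,40),(323,137),(222,238),(120,132)],34);print(t.mean(0),np.linalg.norm(t-np.roll(t,1,0),axis=1))
c("formertops bore",[(106,268),(207,346)],63)
c("former discs",[(112,274),(209,351)],9)
c("pointer",[(541,511)],57)
c("knob",[(588,463)],95)
c("lamp,glue",[(55,140),(310,75)],0)
for P in [(0,0,0)]: print(proj(f,P))
E
```

```text
bar [[468.0, -144.4], [391.0, -233.5]]
[ 429.51723973 -188.9370042   135.        ] 117.69263046313483 49.157799295259814
panel corners [[539.6, -129.6], [659.0, -238.5], [502.5, -411.1], [388.9, -309.9]]
spind [[541.6, -181.0], [435.5, -301.1]]
coiltop [[491.0, -242.0]]
tray [[769.3, -67.1], [681.9, -161.1], [588.7, -72.8], [682.8, 20.1]]
[680.66577001 -70.21929797  34.        ] [122.81270782 128.42568229 128.45081026 132.1929027 ]
formertops bore [[556.3, 24.7], [490.3, -63.5]]
former discs [[558.2, 26.4], [490.1, -62.2]]
pointer [[354.1, -350.7]]
knob [[395.3, -383.3]]
lamp,glue [[682.1, 83.2], [748.2, -149.1]]
[[235.54018828 449.49957475]]
```

View pics/wrist0.png

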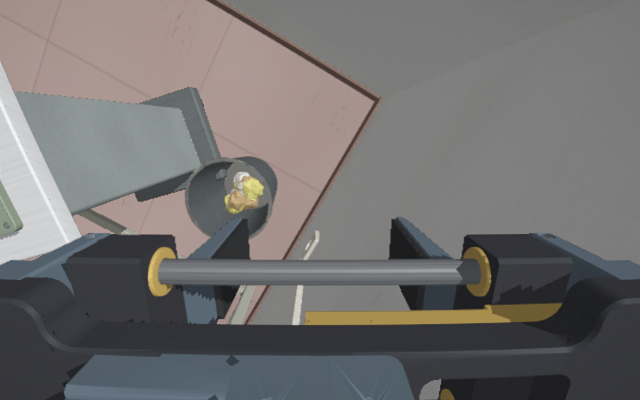

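```bash
python3 - <<'E'
from h import *
print(delta([429.5,-189,225],[180,0,49]))
E
```

```text
(array([-0.4641, -0.6438, -0.0109]), array([-4.0000e-02,  6.0000e-02,  1.1571e+02]))
```

Emit:
send_rows(targets="-0.464 -0.644 -0.011 0 0 115.7 50;-0.464 -0.644 -0.011 0 0 115.7 50;-0.464 -0.644 -0.011 0 0 115.7 50;-0.464 -0.644 -0.011 0 0 115.7 50;-0.464 -0.644 -0.011 0 0 115.7 50;-0.464 -0.644 -0.011 0 0 115.7 50;-0.464 -0.644 -0.011 0 0 115.7 50;-0.464 -0.644 -0.011 0 0 115.7 50;-0.464 -0.644 -0.011 0 0 115.7 50;-0.464 -0.644 -0.011 0 0 115.7 50;-0.464 -0.644 -0.011 0 0 115.7 50;-0.464 -0.644 -0.011 0 0 115.7 50", grip_force=10)

```text
time_s: 1.2
ee_pos: [326.5, 84.4, 221.1]
ee_rot: [179.9, -0.0, 78.4]
force: [-0.1, 0.5, -0.1]
gripper_width: 46.0
gripper_force: 0.0
```

```bash
python3 - <<'E'
from h import *
print(env.state()["ee_pos"],delta([429.5,-189,225],[180,0,49]))
E
```

```text
[326.53655697  84.42368063 221.12893159] (array([-0.2472,  0.1557, -0.0039]), array([ 0.05, -0.05, 29.44]))
```

Emit:
send_rows(targets="-0.247 0.156 -0.004 0 0 29.4 45;-0.247 0.156 -0.004 0 0 29.4 45;-0.247 0.156 -0.004 0 0 29.4 45;-0.247 0.156 -0.004 0 0 29.4 45;-0.247 0.156 -0.004 0 0 29.4 45;-0.247 0.156 -0.004 0 0 29.4 45;-0.247 0.156 -0.004 0 0 29.4 45;-0.247 0.156 -0.004 0 0 29.4 45;-0.247 0.156 -0.004 0 0 29.4 45;-0.247 0.156 -0.004 0 0 29.4 45;-0.247 0.156 -0.004 0 0 29.4 45;-0.247 0.156 -0.004 0 0 29.4 45")

```text
time_s: 2.2
ee_pos: [431.0, -185.0, 225.0]
ee_rot: [-180.0, -0.0, 49.5]
force: [0.4, -0.2, 0.3]
gripper_width: 41.0
gripper_force: 0.0
```

```bash
python3 - <<'E'
from h import *
print(env.state()["ee_pos"],delta([429.5,-189,225],[180,0,49]))
f=grab("wrist","w1"); print(proj(f,[[429.5,-189,135],[468,-144.4,135],[391,-233.5,135]]))
E
```

```text
[ 431.02966079 -184.95455386  224.98921997] (array([-0.0041,  0.0015, -0.    ]), array([-0.01, -0.01,  0.47]))
[[320.26765654 207.40376725]
 [320.64918229 145.10427988]
 [319.85805061 262.99951865]]
```

View pics/w1.png

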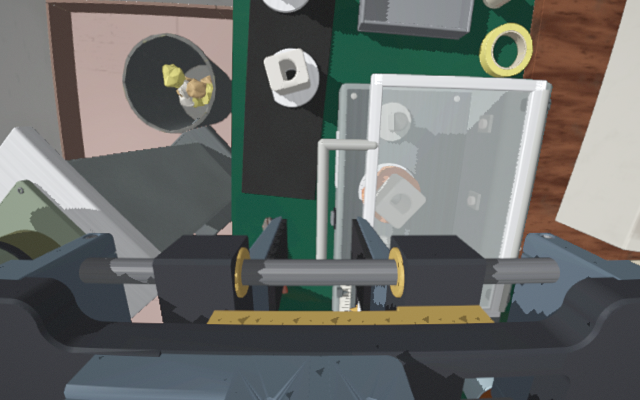

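Emit:
send_rows(targets="-0.004 0.002 0.035 0 0 0.5 42;-0.004 0.002 0.07 0 0 0.5 42;-0.004 0.002 0.1 0 0 0.5 42;-0.004 0.002 0.109 0 0 0.5 42;-0.004 0.002 0.109 0 0 0.5 42;-0.004 0.002 0.109 0 0 0.5 30;-0.004 0.002 0.109 0 0 0.5 20;-0.004 0.002 0.109 0 0 0.5 10;-0.004 0.002 0.109 0 0 0.5 4;-0.004 0.002 0.109 0 0 0.5 4;-0.004 0.002 0.109 0 0 0.5 4;-0.004 0.002 0.109 0 0 0.5 4", grip_force=10)

```text
time_s: 3.25
ee_pos: [430.3, -190.2, 116.9]
ee_rot: [-180.0, -0.0, 48.8]
force: [-2.4, 2.1, 6.5]
gripper_width: 9.2
gripper_force: 10.0
```

Emit:
send_rows(targets="0 0 -0.007 0 0 0 4;0 0.001 -0.017 0 0 0 4;0 0.0025 -0.0305 0 0 0 4;0 0.006 -0.047 0 0 0 4;0 0.012 -0.0665 0 0 0 4;0 0.0195 -0.0855 0 0 0 4;0 0.0295 -0.1035 0 0 0 4;0 0.0415 -0.12 0 0 0 4;0 0.0545 -0.1355 0 0 0 4;0 0.0695 -0.1495 0 0 0 4;0 0.086 -0.1615 0 0 0 4;0 0.0935 -0.167 0 0 0 4")

```text
time_s: 4.25
ee_pos: [500.7, -252.5, 286.8]
ee_rot: [179.9, -0.0, 48.8]
force: [-3.3, 2.4, 5.9]
gripper_width: 9.4
gripper_force: 10.0
```

Emit:
send_rows(targets="0 0.009 -0.005 0 0 0 4;0 0.019 -0.0095 0 0 0 4;0 0.035 -0.0165 0 0 0 4;0 0.051 -0.0215 0 0 0 4;0 0.0675 -0.025 0 0 0 4;0 0.0845 -0.0275 0 0 0 4;0 0.1015 -0.028 0 0 0 4;0 0.1185 -0.0275 0 0 0 4;0 0.1355 -0.025 0 0 0 4;0 0.144 -0.023 0 0 0 4;0 0.1485 -0.022 0 0 0 4;0 0.1485 -0.022 0 0 0 4")

```text
time_s: 5.25
ee_pos: [613.2, -351.4, 305.6]
ee_rot: [179.8, 0.1, 48.8]
force: [-0.4, -3.5, 4.4]
gripper_width: 9.8
gripper_force: 10.0
```

Emit:
send_rows(targets="0 0 0 0 0 0 20;0 0 0 0 0 0 30;0 0 0 0 0 0 35;0 0 -0.03 0 0 0 35;0 0 -0.06 0 0 0 35;0 0 -0.06 0 0 0 35;0 -0.04 -0.06 0 0 -7 35;0 -0.08 -0.06 0 0 -14 35;0 -0.12 -0.06 0 0 -21 35;0 -0.14 -0.06 0 0 -28 35;0 -0.14 -0.06 0 0 -35 35;0 -0.14 -0.06 0 0 -35 35")

```text
time_s: 6.25
ee_pos: [505.9, -256.2, 365.7]
ee_rot: [179.9, -0.0, 84.0]
force: [0.1, -0.3, -0.2]
gripper_width: 31.6
gripper_force: 0.0
```

```bash
python3 - <<'E'
from h import *
print(env.state()["ee_pos"],delta([489+23,-241-20,175],[180,0,139]))
grab("top","t2")
E
```

```text
[ 505.94241636 -256.23128974  365.68257492] (array([-0.0042,  0.0063,  0.1907]), array([ 6.000e-02,  2.000e-02, -5.496e+01]))
```

Emit:
send_rows(targets="-0.004 0.006 0.04 0 0 -7 35;-0.004 0.006 0.08 0 0 -14 50;-0.004 0.006 0.12 0 0 -21 60;-0.004 0.006 0.15 0 0 -28 66;-0.004 0.006 0.175 0 0 -35 66;-0.004 0.006 0.19 0 0 -42 66;-0.004 0.006 0.19 0 0 -49 66;-0.004 0.006 0.19 0 0 -55 66;-0.004 0.006 0.19 0 0 -55 66;-0.004 0.006 0.19 0 0 -55 66;-0.004 0.006 0.19 0 0 -55 66")

```text
time_s: 7.22
ee_pos: [513.0, -262.5, 174.6]
ee_rot: [180.0, -0.0, 138.7]
force: [0.2, 0.1, -0.1]
gripper_width: 60.2
gripper_force: 0.0
```

```bash
python3 - <<'E'
from h import *
import pickle
s=env.state();print(s["ee_pos"],s["ee_rot"],s["qpos"])
f=grab("wrist"); pickle.dump(f,open("w2.pkl","wb"))
t=grab("top","t2"); pickle.dump(t,open("t2.pkl","wb"))
c=cv2.resize(f["image"],(800,500),interpolation=cv2.INTER_CUBIC); cv2.imwrite("pics/w2.png",c)
E
```

```text
[ 513.04853409 -262.525608    174.59415818] [ 1.79991595e+02 -1.52687191e-02  1.38664046e+02] [-2.82488695e+01  1.99890045e+01  9.30203684e+01  1.26494327e-02
  6.70035965e+01 -7.69178575e+01]
```

View pics/w2.png

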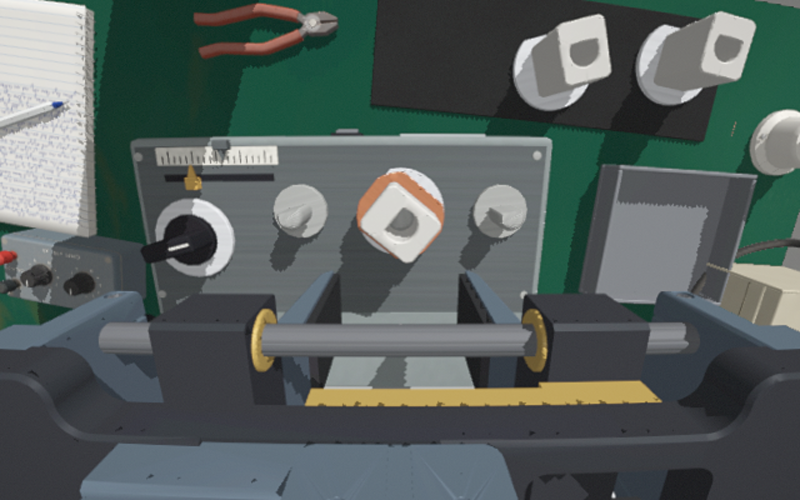

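```bash
python3 - <<'E'
from h import *
import pickle
f=pickle.load(open("w2.pkl","rb"));im=f["image"]
def z(x,y,w,h): return cv2.resize(im[y:y+h,x:x+w],(400,300),interpolation=cv2.INTER_CUBIC)
cv2.imwrite("pics/m.png",np.vstack([np.hstack([z(210,140,64,48),z(368,140,64,48)]),np.hstack([z(272,126,112,84),z(400,5,220,165)[:,:]])]))
E
```

```text
(no output)
```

View pics/m.png

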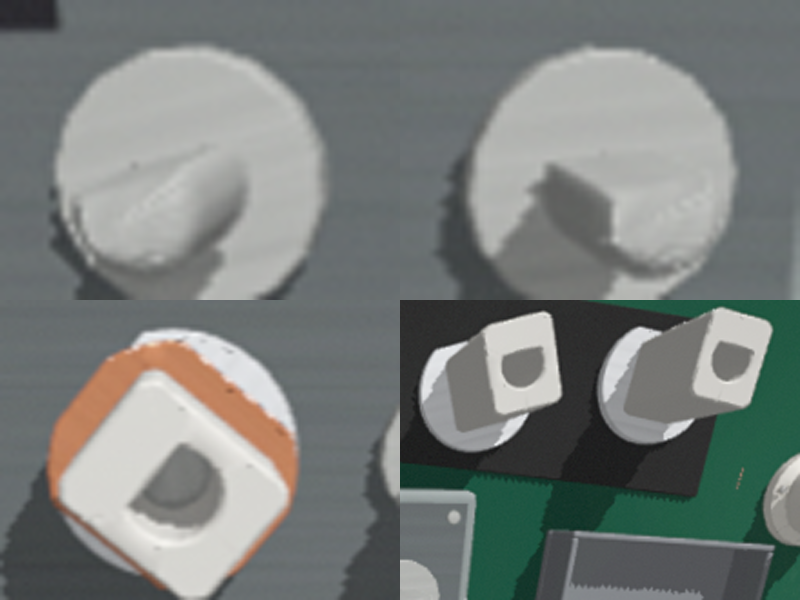

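Emit:
send_rows(targets="-0.025 0.03 0 0 0 0.3 66;-0.025 0.06 0.02 0 0 0.3 66;-0.025 0.08 0.05 0 0 0.3 66;-0.025 0.08 0.08 0 0 0.3 66;-0.025 0.08 0.08 0 0 0.3 66;-0.025 0.08 0.08 0 0 0.3 66")

```text
time_s: 7.82
ee_pos: [583.3, -218.1, 93.8]
ee_rot: [-179.9, -0.2, 138.5]
force: [-0.3, -0.2, 0.5]
gripper_width: 60.2
gripper_force: 0.0
```

```bash
python3 - <<'E'
from h import *
import pickle
s=env.state();print(s["ee_pos"],s["ee_rot"])
pickle.dump(grab("wrist"),open("wL.pkl","wb"))
E
```

```text
[ 583.29562931 -218.11596685   93.75276159] [-179.9205412    -0.19734537  138.54015787]
```

Emit:
send_rows(targets="0 -0.04 0 0 0 0 66;0 -0.08 0 0 0 0 66;0 -0.12 0 0 0 0 66;0 -0.15 0 0 0 0 66;0 -0.16 0 0 0 0 66;0 -0.16 0 0 0 0 66;0 -0.16 0 0 0 0 66")

```text
time_s: 8.45
ee_pos: [479.1, -339.3, 96.7]
ee_rot: [179.9, 0.2, 138.4]
force: [-0.3, -0.7, 0.1]
gripper_width: 60.1
gripper_force: 0.0
```

```bash
python3 - <<'E'
from h import *
import pickle
s=env.state();print(s["ee_pos"],s["ee_rot"])
pickle.dump(grab("wrist"),open("wR.pkl","wb"))
def z(n,P):
    f=pickle.load(open(n,"rb")); u=proj(f,P)[0].astype(int); print(n,u)
    x,y=u-[32,36]; c=f["image"][max(y,0):max(y,0)+72,x:x+64]; print(x,max(y,0))
    c=cv2.createCLAHE(3,(2,2)).apply(cv2.cvtColor(c,cv2.COLOR_BGR2GRAY))
    return cv2.resize(c,None,fx=6.25,fy=6.25,interpolation=cv2.INTER_CUBIC)
cv2.imwrite("pics/LR.png",np.hstack([z("wL.pkl",[541.6,-181,70]),z("wR.pkl",[435.5,-301.1,70])]))
E
```

```text
[ 479.14671073 -339.30959283   96.6837423 ] [179.93153767   0.19437126 138.43917447]
wL.pkl [320 151]
288 115
wR.pkl [319 147]
287 111
```

View pics/LR.png

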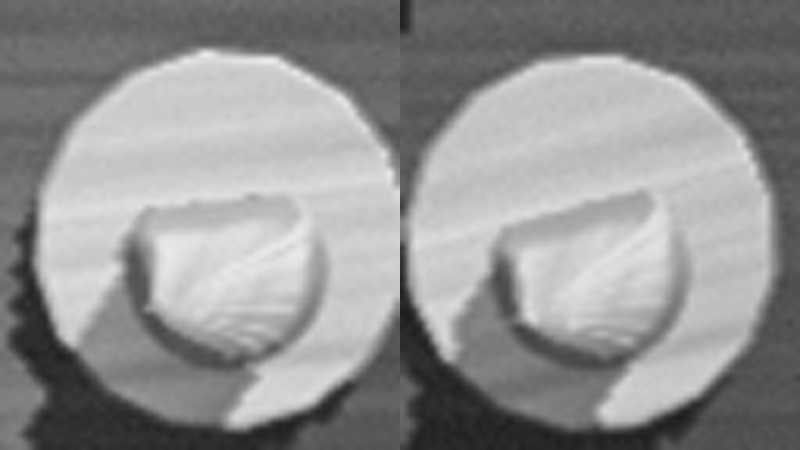

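```bash
python3 - <<'E'
from h import *
import pickle
ld=lambda n:pickle.load(open(n,"rb"))
def yaw(v): return np.degrees(np.arctan2(v[1],v[0]))
S={}
for n,ox,oy,cut,e in (("L",288,115,0,[(148,208),(290,195)]),("R",287,111,400,[(505,235),(645,190)])):
    f=ld(f"w{n}.pkl"); P=cast(f,[(ox+(u-cut)/6.25-.42,oy+v/6.25-.42) for u,v in e],58)
    g=cv2.cvtColor(f["image"],cv2.COLOR_BGR2GRAY)[oy-4:oy+76,ox-6:ox+74]
    m=(cv2.GaussianBlur(g,(3,3),0)>145).astype(np.uint8)
    c=max(cv2.findContours(m,0,cv2.CHAIN_APPROX_NONE)[0],key=cv2.contourArea); h=cv2.convexHull(c)
    Q=cast(f,h.reshape(-1,2)+[ox-6,oy-4],58)[:,:2].astype(np.float32)
    (cc,r)=cv2.minEnclosingCircle(Q); E=cv2.fitEllipse(Q)
    d=P[1]-P[0]; S[n]=np.array(E[0])
    # image left->right is machine left... flat normal: perpendicular toward front
    nrm=np.array([-d[1],d[0]]); ctr=P.mean(0)[:2]-np.array(E[0]); nrm*=np.sign(nrm@ctr)
    print(n,"enc",cc,r,"ell",E,"flat len",np.linalg.norm(d),"normal yaw",yaw(nrm),"dist",np.linalg.norm(ctr))
print("spacing",S["L"]-S["R"],np.linalg.norm(S["L"]-S["R"]),yaw(S["L"]-S["R"]),"mid",(S["L"]+S["R"])/2)
f=ld("w2.pkl"); P=cast(f,[(272+u/3.571-.4,126+(v-300)/3.571-.4) for u,v in [(150,372),(290,490),(195,598),(60,490)]],118)[:,:2]
print("coil",P.mean(0),np.linalg.norm(P-np.roll(P,-1,0),axis=1),[yaw(P[1]-P[0]),yaw(P[2]-P[3]),yaw(P[0]-P[3]),yaw(P[1]-P[2])])
for n,cs in (("f1",[(483,320),(548,312),(562,400),(498,418)]),("f2",[(703,305),(772,322),(755,410),(690,395)])):
    P=cast(f,[(400+(u-400)*.55-.2,5+(v-300)*.55-.2) for u,v in cs],63)[:,:2]
    print(n,P.mean(0),np.linalg.norm(P-np.roll(P,-1,0),axis=1),[yaw(P[1]-P[0]),yaw(P[2]-P[3]),yaw(P[0]-P[3]),yaw(P[1]-P[2])])
E
```

```text
L enc (544.848876953125, -181.07684326171875) 22.16742706298828 ell ((544.7700805664062, -180.93505859375), (43.54010772705078, 44.05043411254883), 108.34026336669922) flat len 16.472138665370366 normal yaw 143.7221807933246 dist 4.477478579756202
R enc (436.3664245605469, -304.1075744628906) 21.749271392822266 ell ((436.33685302734375, -304.0367431640625), (42.97370910644531, 43.21454620361328), 123.62091064453125) flat len 17.16177973933117 normal yaw 155.98724787454705 dist 4.172969591816575
spacing [108.43322754 123.10168457] 164.04813189605915 48.62502125479749 mid [ 490.5534668  -242.48590088]
coil [ 490.17882067 -241.99674567] [41.5409886  33.61057559 40.35658119 33.70825417] [np.float64(8.843393661969161), np.float64(8.955867204330723), np.float64(100.74298716696548), np.float64(98.72897274645597)]
f1 [489.59524767 -60.9749109 ] [33.06440819 42.67791978 34.1773765  47.27828447] [np.float64(56.77401091930563), np.float64(64.7533115426939), np.float64(153.45832728294874), np.float64(155.242809558377)]
f2 [558.27945566  27.25694478] [40.57619165 43.42555758 39.15159982 43.17468932] [np.float64(40.88765173040109), np.float64(40.26524962962276), np.float64(138.75708252086363), np.float64(136.81495448104036)]
```

```bash
python3 - <<'E'
from h import *
print(delta([490.5,-242.3,150],[180,0,189.2]))
E
```

```text
(array([ 0.0553,  0.0794, -0.0538]), array([-1.000e-02,  1.700e-01, -5.067e+01]))
```

Emit:
send_rows(targets="0 0 -0.03 0 0 0 66;0 0 -0.054 0 0 -5 66;0.01 0.02 -0.054 0 0 -12 66;0.025 0.04 -0.054 0 0 -19 66;0.04 0.06 -0.054 0 0 -26 66;0.055 0.079 -0.054 0 0 -33 66;0.055 0.079 -0.054 0 0 -40 66;0.055 0.079 -0.054 0 0 -47 66;0.055 0.079 -0.054 0 0 -50.7 66;0.055 0.079 -0.054 0 0 -50.7 66;0.055 0.079 -0.054 0 0 -50.7 66")

```text
time_s: 9.42
ee_pos: [490.3, -241.7, 149.2]
ee_rot: [-180.0, 0.0, -170.7]
force: [0.2, -0.0, 0.5]
gripper_width: 60.2
gripper_force: 0.0
```

```bash
python3 - <<'E'
from h import *
s=env.state();print(s["qpos"],delta([490.5,-242.3,87],[180,0,189.2]))
E
```

```text
[-2.74618544e+01  1.86177711e+01  9.91053340e+01  3.04862969e-02
  6.22399435e+01 -1.26748486e+02] (array([-0.    , -0.0006,  0.0622]), array([-0.  ,  0.05,  0.07]))
```

Descend, grip at 25 N and lift.

Emit:
send_rows(targets="0 -0.001 0.03 0 0 0 66;0 -0.001 0.055 0 0 0 66;0 -0.001 0.062 0 0 0 66;0 -0.001 0.062 0 0 0 66;0 -0.001 0.062 0 0 0 50;0 -0.001 0.062 0 0 0 42;0 -0.001 0.062 0 0 0 34;0 -0.001 0.062 0 0 0 34;0 -0.001 0.062 0 0 0 34;0 -0.001 0.062 0 0 0 34", grip_force=25)

```text
time_s: 10.25
ee_pos: [490.1, -243.4, 88.1]
ee_rot: [180.0, 0.1, -170.8]
force: [-0.5, 2.4, 5.9]
gripper_width: 36.0
gripper_force: 25.0
```

Emit:
send_rows(targets="0 0 -0.006 0 0 0 34;0 0 -0.012 0 0 0 34;0 0 -0.02 0 0 0 34;0 0 -0.03 0 0 0 34;0 0 -0.045 0 0 0 34;0 0 -0.07 0 0 0 34;0 0 -0.1 0 0 0 34;0 0 -0.12 0 0 0 34;0 0 -0.12 0 0 0 34;0 0 -0.12 0 0 0 34")

```text
time_s: 11.08
ee_pos: [489.7, -244.7, 208.3]
ee_rot: [-179.8, 0.1, -170.7]
force: [0.4, 1.3, -3.1]
gripper_width: 35.5
gripper_force: 25.0
```

```bash
python3 - <<'E'
from h import *
print(env.state()["force"],delta([680.7,-70.2,207],[180,0,139]))
E
```

```text
[ 0.44882786  1.26214575 -3.09974139] (array([-0.2166,  0.1415,  0.0013]), array([-0.11,  0.17, 50.27]))
```

Emit:
send_rows(targets="-0.03 0.02 0 0 0 7 34;-0.06 0.04 0 0 0 14 34;-0.095 0.06 0 0 0 21 34;-0.13 0.085 0 0 0 28 34;-0.165 0.107 0 0 0 35 34;-0.195 0.128 0 0 0 42 34;-0.217 0.141 0 0 0 50 34;-0.217 0.141 0 0 0 50 34;-0.217 0.141 0.03 0 0 50 34;-0.217 0.141 0.065 0 0 50 34;-0.217 0.141 0.1 0 0 50 34;-0.217 0.141 0.1 0 0 50 34")

```text
time_s: 12.08
ee_pos: [674.0, -69.8, 97.1]
ee_rot: [-179.3, -0.9, 139.3]
force: [-2.1, 1.0, -4.0]
gripper_width: 36.2
gripper_force: 25.0
```

```bash
python3 - <<'E'
from h import *
import pickle
s=env.state();print(s["ee_pos"],s["ee_rot"])
f=grab("wrist"); pickle.dump(f,open("w4.pkl","wb"));cv2.imwrite("pics/w4.png",f["image"])
t=grab("top")
y=np.radians(49); u=np.array([np.cos(y),np.sin(y)]);v=np.array([u[1],-u[0]])
im=t["image"]
# tray rim: grey low-saturation region; line-based centre check
for c in ([680.7,-70.2],):
  pass
cv2.imwrite("pics/t4.png",cv2.resize(im[100:260,180:380],(800,640))[:600])
E
```

```text
[674.02229104 -69.76595342  97.06483538] [-179.33554784   -0.90206134  139.30156097]
```

View pics/t4.png

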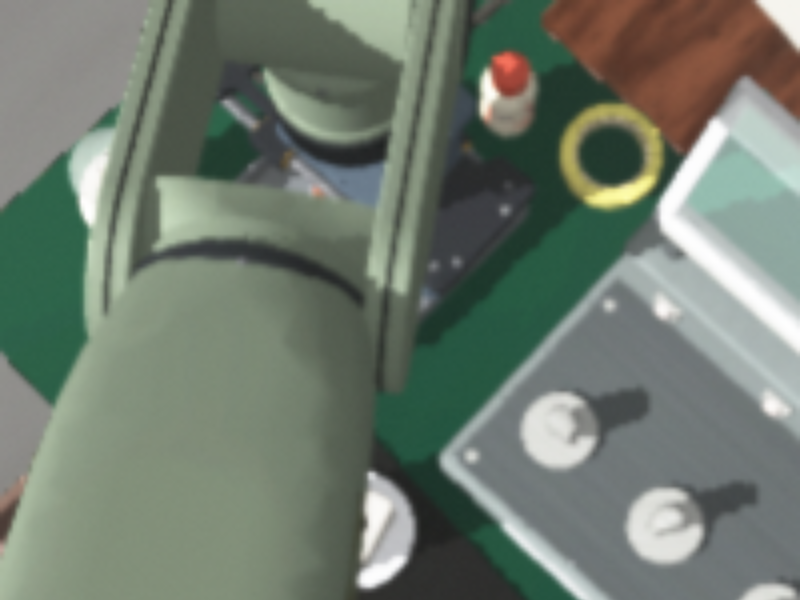

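Emit:
send_rows(targets="-0.005 0.004 0.02 0 0 0 34;-0.005 0.004 0.04 0 0 0 34;-0.005 0.004 0.055 0 0 0 34;-0.005 0.004 0.06 0 0 0 34;-0.005 0.004 0.063 0 0 0 34;-0.005 0.004 0.063 0 0 0 34")

```text
time_s: 12.68
ee_pos: [688.4, -70.3, 45.4]
ee_rot: [179.9, 0.1, 139.3]
force: [0.8, 0.1, -3.0]
gripper_width: 36.2
gripper_force: 25.0
```

Emit:
send_rows(targets="0.006 -0.005 0.006 0 0 0 34;0.006 -0.005 0.009 0 0 0 34;0.006 -0.005 0.011 0 0 0 34;0.006 -0.005 0.011 0 0 0 34")

```text
time_s: 13.02
ee_pos: [680.5, -69.9, 34.2]
ee_rot: [179.9, 0.1, 139.3]
force: [-0.6, 1.1, -0.7]
gripper_width: 35.9
gripper_force: 25.0
```

Emit:
send_rows(targets="0 0 0 0 0 0 45;0 0 0 0 0 0 55;0 0 0 0 0 0 62;0 0 0 0 0 0 62;0 0 -0.04 0 0 0 62;0 0 -0.07 0 0 0 62;0.04 -0.03 -0.09 0 0 0 62;0.065 -0.05 -0.09 0 0 0 62;0.085 -0.063 -0.08 0 0 0 62;0.085 -0.063 -0.07 0 0 0 62;0.085 -0.063 -0.07 0 0 0 62;0.085 -0.063 -0.07 0 0 0 62")

```text
time_s: 14.02
ee_pos: [574.8, -62.2, 102.8]
ee_rot: [180.0, 0.0, 139.3]
force: [0.4, 0.3, 0.2]
gripper_width: 56.4
gripper_force: 0.0
```

```bash
python3 - <<'E'
from h import *
import pickle
s=env.state();print(s["ee_pos"],s["ee_rot"])
f=grab("wrist"); pickle.dump(f,open("w5.pkl","wb"))
print(proj(f,[[489.6,-61,63],[558.3,27.3,63]]))
t=grab("top")
P=cv2.resize(t["image"][105:205,170:370],(400,200),interpolation=cv2.INTER_CUBIC)
cv2.imwrite("pics/w5.png",np.vstack([cv2.resize(f["image"][:230],None,fx=1.25,fy=1.25,interpolation=cv2.INTER_CUBIC),np.hstack([P,np.zeros_like(P)])]))
E
```

```text
[574.84816134 -62.20074099 102.84827098] [1.79970406e+02 3.18684660e-02 1.39270130e+02]
[[245.25933372 136.07081053]
 [398.56993689 128.2968146 ]]
```

View pics/w5.png

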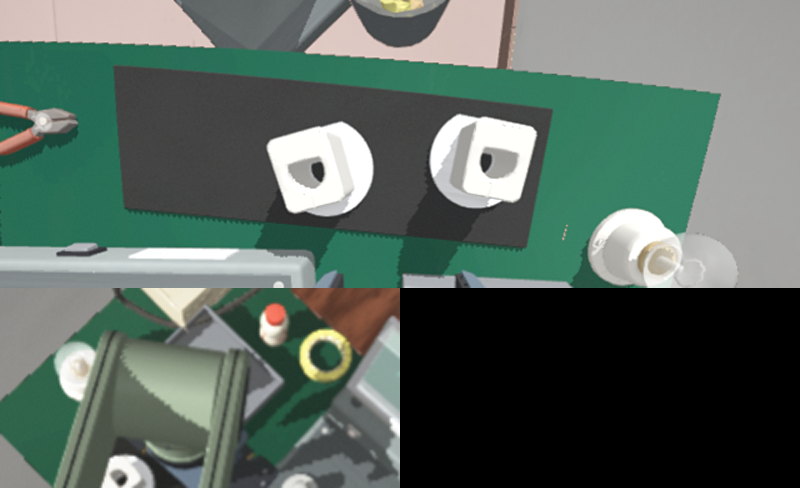

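```bash
python3 - <<'E'
from h import *
import pickle
f=pickle.load(open("w5.pkl","rb"));im=f["image"]
g=cv2.cvtColor(im,cv2.COLOR_BGR2GRAY)
for u,v in [(280,150),(345,165),(365,170),(490,200-65),(460,150),(440,170),(520,160)]: print(im[int(v/1.25),int(u/1.25)],end=" ")
a=[]
for x,y in ((205,85),(335,80)):
    a.append(cv2.resize(im[y:y+100,x:x+110],(400,364),interpolation=cv2.INTER_CUBIC))
cv2.imwrite("pics/f.png",np.hstack(a))
E
```

```text
[251 255 255] [227 231 233] [255 255 255] [252 255 255] [155 159 160] [201 199 197] [247 251 252]
```

View pics/f.png

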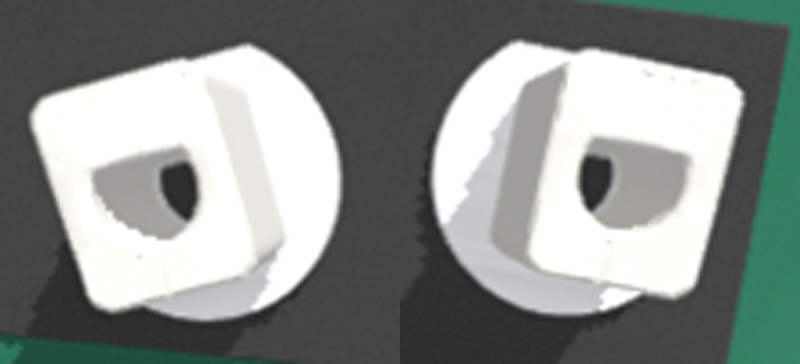

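```bash
python3 - <<'E'
from h import *
import pickle
f=pickle.load(open("w5.pkl","rb"))
def yaw(v): return np.degrees(np.arctan2(v[1],v[0]))
for n,ox,oy,cs in (("f1",205,85,[(26,102),(200,56),(255,272),(95,314)]),("f2",335-110,80,[(574,43),(747,83),(693,302),(526,265)])):
    P=cast(f,[(ox+(u)/3.636-.4,oy+v/3.636-.4) for u,v in cs],63)[:,:2]
    print(n,P.mean(0),np.linalg.norm(P-np.roll(P,-1,0),axis=1),"-x yaw",[yaw(P[0]-P[3]),yaw(P[1]-P[2]),yaw(P[1]-P[0])+90,yaw(P[2]-P[3])+90])
print(env.state()["ee_pos"])
E
```

```text
f1 [489.27106993 -61.78006169] [35.99960623 43.13573007 34.69958834 43.65778262] -x yaw [np.float64(153.29356712761373), np.float64(151.56835793549757), np.float64(152.71563746148652), np.float64(153.58829303053315)]
f2 [558.44646512  27.85414201] [35.30972773 43.77419685 35.69893216 43.49957231] -x yaw [np.float64(129.2706228714093), np.float64(129.76899666412623), np.float64(127.66768166751228), np.float64(127.24683675142532)]
[575.84120731 -62.30159373 103.17813468]
```

```bash
python3 - <<'E'
from h import *
print(delta([489.3,-61.8,103],[180,0,152.8]))
E
```

```text
(array([ 0.0659, -0.0561,  0.    ]), array([  0.05,   0.09, -13.53]))
```

Emit:
send_rows(targets="0.03 -0.026 0 0 0 -6 64;0.05 -0.045 0 0 0 -12 64;0.066 -0.056 0 0 0 -13.5 64;0.066 -0.056 0 0 0 -13.5 64;0.066 -0.056 0 0 0 -13.5 64;0.066 -0.056 0 0 0 -13.5 64")

```text
time_s: 14.62
ee_pos: [489.9, -61.8, 103.4]
ee_rot: [179.9, 0.2, 152.7]
force: [1.4, 0.1, -0.0]
gripper_width: 58.5
gripper_force: 0.0
```

```bash
python3 - <<'E'
from h import *
print(delta([489.3,-61.8,33],[180,0,152.8]))
E
```

```text
(array([ 0.0007, -0.0003,  0.0704]), array([ 0.06,  0.16, -0.06]))
```

Emit:
send_rows(targets="0.0005 0 0.035 0 0 0 64;0.0005 0 0.06 0 0 0 64;0.0005 0 0.07 0 0 0 64;0.0005 0 0.07 0 0 0 64;0.0005 0 0.07 0 0 0 50;0.0005 0 0.07 0 0 0 42;0.0005 0 0.07 0 0 0 34;0.0005 0 0.07 0 0 0 34;0.0005 0 0.07 0 0 0 34;0.0005 0 0.07 0 0 0 34", grip_force=25)

```text
time_s: 15.45
ee_pos: [488.4, -61.4, 33.9]
ee_rot: [179.9, 0.2, 152.8]
force: [1.2, 0.9, 3.8]
gripper_width: 36.2
gripper_force: 25.0
```

Emit:
send_rows(targets="0 0 -0.03 0 0 0 34;0 0 -0.07 0 0 0 34;0 0 -0.11 0 0 0 34;0 0 -0.12 0 0 0 34;0 0 -0.12 0 0 0 34;0 0 -0.12 0 0 0 34")

```text
time_s: 15.95
ee_pos: [486.2, -61.2, 152.3]
ee_rot: [-180.0, -0.1, 152.8]
force: [-0.5, 0.1, -3.2]
gripper_width: 35.7
gripper_force: 25.0
```

```bash
python3 - <<'E'
from h import *
print(delta([436.3,-304,150],[180,0,156]))
E
```

```text
(array([-0.0667, -0.2387,  0.0023]), array([-0.02, -0.05, -3.23]))
```

Emit:
send_rows(targets="-0.01 -0.035 0 0 0 -1 34;-0.02 -0.07 0 0 0 -2 34;-0.03 -0.105 0 0 0 -3 34;-0.04 -0.14 0 0 0 -3.2 34;-0.05 -0.175 0 0 0 -3.2 34;-0.06 -0.21 0 0 0 -3.2 34;-0.065 -0.23 0 0 0 -3.2 34;-0.0665 -0.2385 0 0 0 -3.2 34;-0.0665 -0.2385 0 0 0 -3.2 34;-0.0665 -0.2385 0 0 0 -3.2 34;-0.0665 -0.2385 0 0 0 -3.2 34")

```text
time_s: 16.87
ee_pos: [436.7, -302.1, 151.7]
ee_rot: [179.9, -0.2, 156.0]
force: [0.3, -0.2, -2.1]
gripper_width: 35.7
gripper_force: 25.0
```

```bash
python3 - <<'E'
from h import *
print(delta([435.4,-303.6,124],[180,0,156]))
E
```

```text
(array([ 0.0005, -0.0019,  0.0277]), array([ 0.07, -0.15,  0.02]))
```

Emit:
send_rows(targets="0.0005 -0.002 0.012 0 0 0 34;0.0005 -0.002 0.022 0 0 0 34;0.0005 -0.002 0.026 0 0 0 34;0.0005 -0.002 0.026 0 0 0 34;0.0005 -0.002 0.026 0 0 0 34;0.0005 -0.002 0.026 0 0 0 34")

```text
time_s: 17.37
ee_pos: [436.2, -305.2, 127.2]
ee_rot: [180.0, 0.0, 156.0]
force: [0.5, 0.8, -1.5]
gripper_width: 35.5
gripper_force: 25.0
```

```bash
python3 - <<'E'
from h import *
for i in range(3): print(env.state()["ee_pos"],delta([435.4,-303.6,110],[180,0,156])); grab("top")
E
```

```text
[ 436.18940304 -305.22854852  127.19600718] (array([0.0014, 0.0012, 0.0172]), array([0.  , 0.04, 0.  ]))
[ 436.21807163 -305.39274334  127.32232433] (array([0.0015, 0.0013, 0.0173]), array([-0.  ,  0.06, -0.01]))
[ 436.18841248 -305.49708142  127.36235616] (array([0.0015, 0.0014, 0.0174]), array([-0.01,  0.06, -0.02]))
```

Emit:
send_rows(targets="0.0015 0.0013 0 0 0 0 34;0.0015 0.0013 0.003 0 0 0 34;0.0015 0.0013 0.006 0 0 0 34;0.0015 0.0013 0.009 0 0 0 34;0.0015 0.0013 0.012 0 0 0 34;0.0015 0.0013 0.014 0 0 0 34;0.0015 0.0013 0.016 0 0 0 34;0.0015 0.0013 0.016 0 0 0 34")

```text
time_s: 18.18
ee_pos: [435.0, -303.5, 110.4]
ee_rot: [180.0, -0.0, 156.0]
force: [0.4, 0.2, -1.8]
gripper_width: 35.5
gripper_force: 25.0
```

Emit:
send_rows(targets="0 0 0.003 0 0 0 34;0 0 0.006 0 0 0 34;0 0 0.009 0 0 0 34;0 0 0.012 0 0 0 34;0 0 0.015 0 0 0 34;0 0 0.018 0 0 0 34;0 0 0.02 0 0 0 34;0 0 0.0215 0 0 0 34;0 0 0.0225 0 0 0 34;0 0 0.0225 0 0 0 34")

```text
time_s: 19.02
ee_pos: [435.0, -303.6, 88.9]
ee_rot: [180.0, 0.0, 156.0]
force: [0.1, 0.8, 2.9]
gripper_width: 35.9
gripper_force: 25.0
```

Emit:
send_rows(targets="0 0 0.001 0 0 0 34;0 0 0.0015 0 0 0 34;0 0 0.0015 0 0 0 34;0 0 0 0 0 0 45;0 0 0 0 0 0 58;0 0 0 0 0 0 64;0 0 0 0 0 0 64;0 0 -0.035 0 0 0 64;0 0 -0.07 0 0 0 64;0 0 -0.09 0 0 0 64;0 0 -0.09 0 0 0 64;0 0 -0.09 0 0 0 64")

```text
time_s: 20.02
ee_pos: [435.3, -303.9, 179.0]
ee_rot: [-180.0, 0.1, 156.0]
force: [0.1, 0.2, -0.7]
gripper_width: 58.1
gripper_force: 0.0
```

```bash
python3 - <<'E'
from h import *
# look for f2 from the top, compare with the first frame
import pickle
t=grab("top");t0=pickle.load(open("top0.pkl","rb"))
for n,f in(("t0",t0),("now",t)):
    m=cv2.inRange(f["image"][170:255,205:300],(190,190,190),(255,255,255))
    nn,_,st,ce=cv2.connectedComponentsWithStats(m); print(n,[(st[i][4],ce[i]+[205,170]) for i in range(1,nn) if st[i][4]>40])
print(delta([558.4,27.9,160],[180,0,128.5]))
E
```

```text
t0 [(np.int32(437), array([230.00686499, 202.72540046])), (np.int32(496), array([266.97983871, 231.10080645]))]
now [(np.int32(433), array([229.93764434, 202.75981524]))]
(array([0.0217, 0.3529, 0.0177]), array([ 0.  , -0.07, 27.47]))
```

Emit:
send_rows(targets="0.002 0.04 0 0 0 5 64;0.005 0.08 0 0 0 10 64;0.007 0.12 0 0 0 15 64;0.01 0.16 0 0 0 20 64;0.012 0.2 0.01 0 0 25 64;0.015 0.24 0.018 0 0 27.5 64;0.018 0.28 0.018 0 0 27.5 64;0.02 0.32 0.018 0 0 27.5 64;0.0215 0.345 0.018 0 0 27.5 64;0.0215 0.353 0.018 0 0 27.5 64;0.0215 0.353 0.018 0 0 27.5 64;0.0215 0.353 0.018 0 0 27.5 64")

```text
time_s: 21.07
ee_pos: [558.0, 27.0, 158.9]
ee_rot: [-179.8, -0.1, 128.5]
force: [0.4, -0.2, -0.1]
gripper_width: 58.4
gripper_force: 0.0
```

```bash
python3 - <<'E'
from h import *
f=grab("top")
m=cv2.inRange(f["image"][170:255,205:300],(190,190,190),(255,255,255));print(m.sum()/255)
grab("wrist","w6")
print(delta([558.4,27.9,103],[180,0,128.5]))
E
```

```text
4.0
(array([0.0012, 0.0014, 0.0567]), array([-0.1 , -0.04, -0.11]))
```

Emit:
send_rows(targets="0.0005 0.001 0.03 0 0 0 64;0.0005 0.001 0.056 0 0 0 64;0.0005 0.001 0.056 0 0 0 64;0.0005 0.001 0.056 0 0 0 64;0.0005 0.001 0.056 0 0 0 64")

```text
time_s: 21.58
ee_pos: [560.2, 27.7, 105.6]
ee_rot: [179.9, 0.1, 128.4]
force: [-0.2, 0.3, -0.2]
gripper_width: 58.6
gripper_force: 0.0
```

```bash
python3 - <<'E'
from h import *
print(delta([558.4,27.9,33],[180,0,128.5]))
E
```

```text
(array([ 0.0014, -0.0014,  0.0726]), array([ 0.08,  0.06, -0.11]))
```

Emit:
send_rows(targets="0.001 -0.001 0.035 0 0 0 64;0.001 -0.001 0.06 0 0 0 64;0.001 -0.001 0.072 0 0 0 64;0.001 -0.001 0.072 0 0 0 64;0.001 -0.001 0.072 0 0 0 64;0.001 -0.001 0.072 0 0 0 50;0.001 -0.001 0.072 0 0 0 42;0.001 -0.001 0.072 0 0 0 34;0.001 -0.001 0.072 0 0 0 34;0.001 -0.001 0.072 0 0 0 34;0.001 -0.001 0.072 0 0 0 34", grip_force=25)

```text
time_s: 22.5
ee_pos: [558.7, 28.7, 33.5]
ee_rot: [179.9, 0.1, 128.5]
force: [-0.8, -0.4, 4.8]
gripper_width: 35.8
gripper_force: 25.0
```

Emit:
send_rows(targets="0 0 -0.03 0 0 0 34;0 0 -0.07 0 0 0 34;0 0 -0.11 0 0 0 34;0 0 -0.12 0 0 0 34;0 0 -0.12 0 0 0 34;0 0 -0.12 0 0 0 34")

```text
time_s: 23.0
ee_pos: [557.6, 28.8, 151.9]
ee_rot: [-180.0, -0.0, 128.5]
force: [-0.8, 0.5, -1.9]
gripper_width: 35.7
gripper_force: 25.0
```

```bash
python3 - <<'E'
from h import *
print(delta([544.8,-181,150],[180,0,143.7]))
E
```

```text
(array([-0.1563, -0.1405,  0.0019]), array([-1.000e-02, -2.000e-02, -1.523e+01]))
```

Emit:
send_rows(targets="-0.025 -0.023 0 0 0 -3 34;-0.05 -0.046 0 0 0 -6 34;-0.075 -0.069 0 0 0 -9 34;-0.1 -0.092 0 0 0 -12 34;-0.125 -0.115 0 0 0 -15 34;-0.145 -0.13 0 0 0 -15.2 34;-0.1565 -0.1405 0 0 0 -15.2 34;-0.1565 -0.1405 0 0 0 -15.2 34;-0.1565 -0.1405 0 0 0 -15.2 34;-0.1565 -0.1405 0.012 0 0 -15.2 34;-0.1565 -0.1405 0.024 0 0 -15.2 34;-0.1565 -0.1405 0.024 0 0 -15.2 34")

```text
time_s: 24.0
ee_pos: [543.2, -179.0, 124.8]
ee_rot: [-179.9, -0.4, 143.7]
force: [-1.2, -0.1, -1.3]
gripper_width: 36.1
gripper_force: 25.0
```

Emit:
send_rows(targets="0 0 0 0 0 0 34;0 0 0 0 0 0 34;0 0 0 0 0 0 34")

```text
time_s: 24.25
ee_pos: [545.9, -180.7, 128.9]
ee_rot: [180.0, 0.0, 143.7]
force: [-0.6, -0.2, -2.3]
gripper_width: 36.0
gripper_force: 25.0
```

```bash
python3 - <<'E'
from h import *
print(delta([544.5,-180.8,110],[180,0,143.7]))
E
```

```text
(array([ 0.0011, -0.0009,  0.0189]), array([0.03, 0.04, 0.01]))
```

Emit:
send_rows(targets="0.001 -0.001 0 0 0 0 34;0.001 -0.001 0.004 0 0 0 34;0.001 -0.001 0.007 0 0 0 34;0.001 -0.001 0.01 0 0 0 34;0.001 -0.001 0.013 0 0 0 34;0.001 -0.001 0.016 0 0 0 34;0.001 -0.001 0.018 0 0 0 34;0.001 -0.001 0.018 0 0 0 34")

```text
time_s: 24.92
ee_pos: [544.3, -181.2, 109.8]
ee_rot: [180.0, -0.0, 143.7]
force: [0.4, 1.4, -3.9]
gripper_width: 36.1
gripper_force: 25.0
```

Emit:
send_rows(targets="0 0 0.003 0 0 0 34;0 0 0.006 0 0 0 34;0 0 0.009 0 0 0 34;0 0 0.012 0 0 0 34;0 0 0.015 0 0 0 34;0 0 0.018 0 0 0 34;0 0 0.02 0 0 0 34;0 0 0.0215 0 0 0 34;0 0 0.023 0 0 0 34;0 0 0.023 0 0 0 34")

```text
time_s: 25.75
ee_pos: [544.3, -181.2, 88.5]
ee_rot: [180.0, 0.0, 143.7]
force: [0.4, 3.1, 6.3]
gripper_width: 35.7
gripper_force: 25.0
```

Emit:
send_rows(targets="0 0 0 0 0 0 45;0 0 0 0 0 0 58;0 0 0 0 0 0 64;0 0 0 0 0 0 64;0 0 -0.035 0 0 0 64;0 0 -0.07 0 0 0 64;0 0 -0.08 0 0 0 64;0 0 -0.08 0 0 0 64;0 0 -0.08 0 0 0 64")

```text
time_s: 26.5
ee_pos: [543.8, -181.5, 167.1]
ee_rot: [-180.0, 0.0, 143.7]
force: [-0.8, -0.6, -0.1]
gripper_width: 58.5
gripper_force: 0.0
```

```bash
python3 - <<'E'
from h import *
print(delta([409,-397,155],[180,0,139]))
E
```

```text
(array([-0.0191, -0.2535,  0.0121]), array([-0.01,  0.  ,  4.67]))
```

Emit:
send_rows(targets="-0.003 -0.035 0 0 0 4.7 64;-0.006 -0.075 0 0 0 4.7 64;-0.009 -0.115 0 0 0 4.7 64;-0.012 -0.155 0.005 0 0 4.7 64;-0.015 -0.195 0.012 0 0 4.7 64;-0.019 -0.23 0.012 0 0 4.7 64;-0.019 -0.25 0.012 0 0 4.7 64;-0.019 -0.2535 0.012 0 0 4.7 64;-0.019 -0.2535 0.012 0 0 4.7 64;-0.019 -0.2535 0.012 0 0 4.7 64;-0.019 -0.2535 0.012 0 0 4.7 64")

```text
time_s: 27.42
ee_pos: [409.6, -395.5, 154.5]
ee_rot: [180.0, -0.1, 139.0]
force: [-0.3, 1.2, 0.6]
gripper_width: 58.5
gripper_force: 0.0
```

```bash
python3 - <<'E'
from h import *
import pickle
s=env.state();print(s["ee_pos"],s["ee_rot"])
f=grab("wrist"); pickle.dump(f,open("w7.pkl","wb"))
print(proj(f,[[395,-383,95],[354,-351,57]]))
cv2.imwrite("pics/w7.png",cv2.resize(f["image"][20:260,180:500],(800,600),interpolation=cv2.INTER_CUBIC))
E
```

```text
[ 409.64838596 -395.49330596  154.54415348] [ 1.79960865e+02 -9.73161910e-02  1.39043903e+02]
[[319.70760882 191.52132337]
 [316.63894173 127.31003589]]
```

View pics/w7.png

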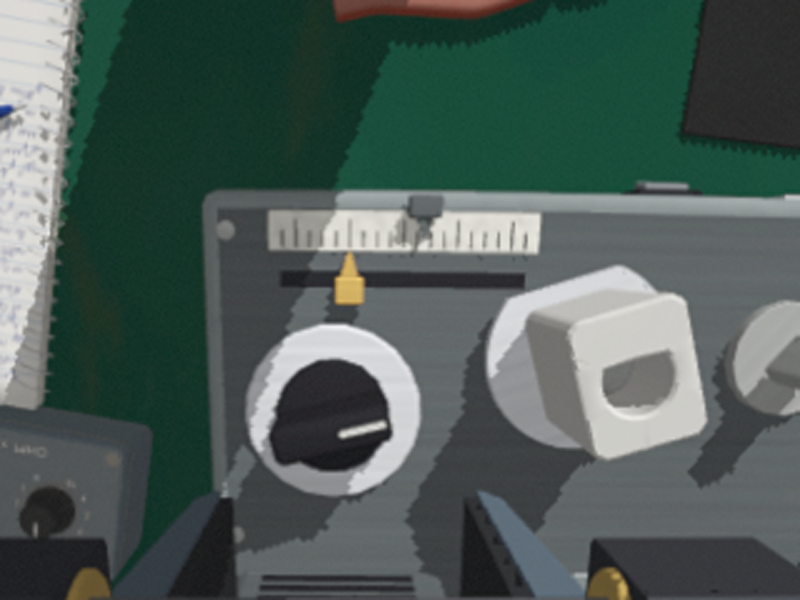

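```bash
python3 - <<'E'
from h import *
import pickle
f=pickle.load(open("w7.pkl","rb"));im=f["image"]
px=lambda u,v:(180+u/2.5-.3,20+v/2.5-.3)
g=cv2.cvtColor(im,cv2.COLOR_BGR2GRAY)
# white ring ellipse
roi=g[140:225,270:355]; m=((roi>150)*255).astype(np.uint8)
c=max(cv2.findContours(m,0,cv2.CHAIN_APPROX_NONE)[0],key=cv2.contourArea)
Q=cast(f,cv2.convexHull(c).reshape(-1,2)+[270,140],53)[:,:2].astype(np.float32)
E=cv2.fitEllipse(Q); print("ring",E)
# dark knob in ring: silhouettes
P=cast(f,[px(275,446),px(390,427)],95); d=P[1]-P[0]; print("bar",P,np.linalg.norm(d[:2]),np.degrees(np.arctan2(d[1],d[0])),P.mean(0))
# white mark line
mm=cv2.inRange(im[185:200,312:338],(130,130,130),(255,255,255)); ys,xs=np.nonzero(mm)
l=cv2.fitLine(np.c_[xs+312,ys+185].astype(np.float32),cv2.DIST_L2,0,.01,.01).ravel(); q=cast(f,[l[2:]-10*l[:2],l[2:]+10*l[:2]],95); d=q[1]-q[0]
print("mark yaw",np.degrees(np.arctan2(d[1],d[0])),q.mean(0))
T=cast(f,[px(349,250),px(423,245)],57); ym=np.radians(48.6); print("tips",T,"dy",(T[1]-T[0])[:2]@[np.cos(ym),np.sin(ym)])
c=cv2.resize(np.vstack([im[95:135,290:390]]),(800,320),interpolation=cv2.INTER_CUBIC); cv2.imwrite("pics/tip.png",c)
E
```

```text
ring ((393.05230712890625, -389.3409118652344), (67.22124481201172, 68.72358703613281), 23.762184143066406)
bar [[ 382.71805445 -405.802687     95.        ]
 [ 403.10738088 -372.32773456   95.        ]] 39.1956256881124 58.65473938756849 [ 392.91271766 -389.06521078   95.        ]
mark yaw 45.607102043730265 [ 400.71520772 -377.6321643    95.        ]
tips [[ 350.48038368 -344.70013628   57.        ]
 [ 366.86912096 -323.05795455   57.        ]] dy 27.07210649918446
```

View pics/tip.png

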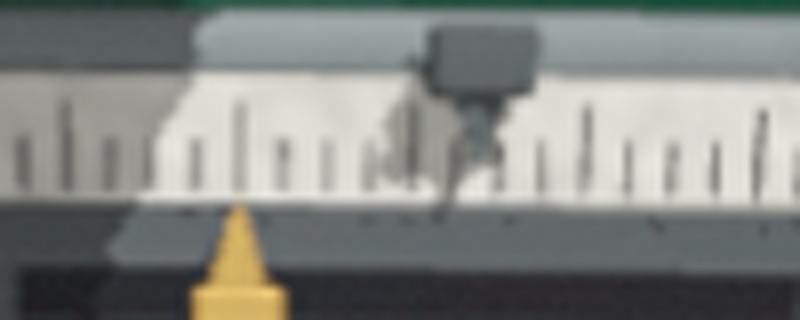

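```bash
python3 - <<'E'
from h import *
import pickle
f=pickle.load(open("w7.pkl","rb"))
T=cast(f,[(319.4,120.3),(349.9,114)],57); ym=np.radians(48.6); print("dy",(T[1]-T[0])[:2]@[np.cos(ym),np.sin(ym)])
print(delta([393,-389.2,150],[180,0,60]))
E
```

```text
dy 27.78470833388748
(array([ 0.0169, -0.0062,  0.0048]), array([-2.000e-02, -7.000e-02,  7.907e+01]))
```

Emit:
send_rows(targets="0.017 -0.006 0.005 0 0 7 50;0.017 -0.006 0.005 0 0 14 50;0.017 -0.006 0.005 0 0 21 50;0.017 -0.006 0.005 0 0 28 50;0.017 -0.006 0.005 0 0 35 45;0.017 -0.006 0.005 0 0 42 45;0.017 -0.006 0.005 0 0 49 45;0.017 -0.006 0.005 0 0 56 45;0.017 -0.006 0.005 0 0 63 45;0.017 -0.006 0.005 0 0 70 45;0.017 -0.006 0.005 0 0 77 45;0.017 -0.006 0.005 0 0 79 45")

```text
time_s: 28.47
ee_pos: [393.3, -389.1, 150.4]
ee_rot: [180.0, -0.0, 59.8]
force: [0.2, -0.9, 0.4]
gripper_width: 40.7
gripper_force: 0.0
```

Emit:
send_rows(targets="0 0 0 0 0 0 45;0 0 0.02 0 0 0 45;0 0 0.04 0 0 0 45;0 0 0.04 0 0 0 45;0 0 0.04 0 0 0 45")

```text
time_s: 28.88
ee_pos: [392.4, -389.2, 109.8]
ee_rot: [-179.9, -0.0, 60.1]
force: [0.0, -0.6, 0.5]
gripper_width: 40.9
gripper_force: 0.0
```

```bash
python3 - <<'E'
from h import *
print(delta([393,-389.2,72],[180,0,60]))
E
```

```text
(array([0.0003, 0.0006, 0.0378]), array([-0.13, -0.05,  0.07]))
```

Emit:
send_rows(targets="0 0 0.02 0 0 0 45;0 0 0.035 0 0 0 45;0 0 0.0375 0 0 0 45;0 0 0.0375 0 0 0 45;0 0 0.0375 0 0 0 30;0 0 0.0375 0 0 0 20;0 0 0.0375 0 0 0 10;0 0 0.0375 0 0 0 10;0 0 0.0375 0 0 0 10;0 0 0.0375 0 0 0 10", grip_force=15)

```text
time_s: 29.72
ee_pos: [392.0, -389.9, 73.5]
ee_rot: [-179.9, -0.0, 60.0]
force: [-2.9, 1.9, 5.5]
gripper_width: 13.8
gripper_force: 15.0
```

Emit:
send_rows(targets="0 0 0 0 0 6 10;0 0 0 0 0 12 10;0 0 0 0 0 18 10;0 0 0 0 0 24 10;0 0 0 0 0 30 10;0 0 0 0 0 36 10;0 0 0 0 0 42 10;0 0 0 0 0 48 10;0 0 0 0 0 54 10;0 0 0 0 0 60 10;0 0 0 0 0 66 10;0 0 0 0 0 72 10")

```text
time_s: 30.72
ee_pos: [391.4, -388.5, 73.4]
ee_rot: [-179.8, 0.2, -12.3]
force: [-3.8, 5.6, 9.3]
gripper_width: 14.0
gripper_force: 15.0
```

Emit:
send_rows(targets="0 0 0 0 0 6 10;0 0 0 0 0 12 10;0 0 0 0 0 18 10;0 0 0 0 0 24 10;0 0 0 0 0 30 10;0 0 0 0 0 36 10;0 0 0 0 0 42 10;0 0 0 0 0 48 10;0 0 0 0 0 54 10;0 0 0 0 0 60.5 10;0 0 0 0 0 60.5 10;0 0 0 0 0 60.5 10")

```text
time_s: 31.72
ee_pos: [392.2, -387.5, 73.4]
ee_rot: [-179.9, 0.3, -72.6]
force: [0.0, 8.9, 8.7]
gripper_width: 13.6
gripper_force: 15.0
```

```bash
python3 - <<'E'
from h import *
import pickle
s=env.state();print(s["ee_pos"],s["ee_rot"],s["force"],s["qpos"])
f=grab("wrist"); u=proj(f,[350.5,-344.7,57])
f2=grab("top");f0=pickle.load(open("top0.pkl","rb"));print(u)
m=cv2.inRange(cv2.cvtColor(f["image"],cv2.COLOR_BGR2HSV),(15,100,100),(30,255,255)); n,_,st,ce=cv2.connectedComponentsWithStats(m);print([(st[i],ce[i]) for i in range(1,n) if st[i][4]>20])
f3=grab("side");m=cv2.inRange(cv2.cvtColor(f2["image"][260:320,360:430],cv2.COLOR_BGR2HSV),(12,110,100),(32,255,255));print("top",cv2.connectedComponentsWithStats(m)[2:])
E
```

```text
[ 392.21510144 -387.50016478   73.43623704] [-179.94436113    0.2986149   -72.61102772] [0.03754503 8.87400554 8.65520494] [-45.96053286  23.59389936 103.8496707    0.23059247  52.79858723
 116.51083107]
[[353.63234229 298.02806409]]
[(array([283, 248,   7,  49, 203], dtype=int32), array([285.46305419, 272.48768473])), (array([349, 248,   7,  49, 203], dtype=int32), array([352.53694581, 272.33004926])), (array([ 157,  292,  285,   33, 4038], dtype=int32), array([308.91035166, 315.56686478]))]
top (array([[   0,    0,   70,   60, 4168],
       [  22,   18,    7,    6,   32]], dtype=int32), array([[34.57557582, 29.56765835],
       [24.65625   , 20.6875    ]]))
```

Emit:
send_rows(targets="0 0 0 0 0 0 20;0 0 0 0 0 0 35;0 0 0 0 0 0 45;0 0 0 0 0 0 45;0 0 -0.03 0 0 0 45;0 0 -0.06 0 0 0 45;0 0 -0.07 0 0 -6 45;0 0 -0.07 0 0 -13 45;0 0 -0.07 0 0 -20 45;0 0 -0.07 0 0 -27 45;0 0 -0.07 0 0 -31.5 45;0 0 -0.07 0 0 -31.5 45")

```text
time_s: 32.87
ee_pos: [392.4, -390.5, 142.7]
ee_rot: [180.0, -0.0, -41.0]
force: [-0.9, -0.6, -0.6]
gripper_width: 41.4
gripper_force: 0.0
```

```bash
python3 - <<'E'
from h import *
print(delta([323,-295,105],[180,0,-41.4]))
E
```

```text
(array([-0.115 , -0.0266,  0.0377]), array([ 0.  , -0.  ,  0.43]))
```

Emit:
send_rows(targets="-0.035 -0.008 0 0 0 0.4 45;-0.07 -0.016 0 0 0 0.4 45;-0.1 -0.023 0 0 0 0.4 45;-0.115 -0.0265 0.015 0 0 0.4 45;-0.115 -0.0265 0.037 0 0 0.4 45;-0.115 -0.0265 0.037 0 0 0.4 45;-0.115 -0.0265 0.037 0 0 0.4 45;-0.115 -0.0265 0.037 0 0 0.4 45")

```text
time_s: 33.53
ee_pos: [324.0, -295.8, 106.6]
ee_rot: [180.0, -0.1, -41.5]
force: [0.2, -0.4, 0.1]
gripper_width: 41.1
gripper_force: 0.0
```

```bash
python3 - <<'E'
from h import *
import pickle
f=grab("wrist"); pickle.dump(f,open("w8.pkl","wb")); im=f["image"]
u=proj(f,[366.9,-323,57])[0].astype(int); print(u)
x,y=u-[50,37]; x=max(x,0);y=max(y,0); print(x,y); c=cv2.resize(im[y:y+75,x:x+100],(800,600),interpolation=cv2.INTER_CUBIC)
cv2.imwrite("pics/w8.png",c)
E
```

```text
[307 156]
257 119
```

View pics/w8.png

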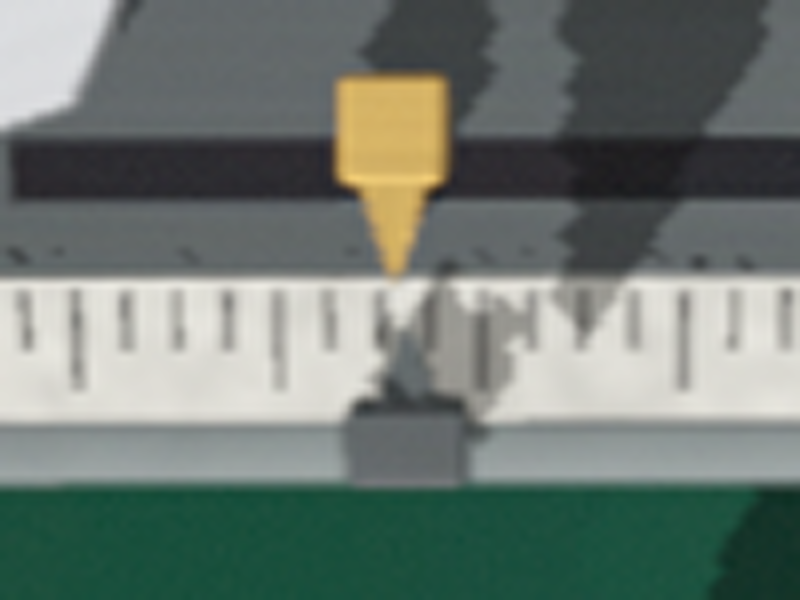

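```bash
python3 - <<'E'
from h import *
import pickle
f=pickle.load(open("w8.pkl","rb")); im=f["image"]
m=cv2.inRange(cv2.cvtColor(im,cv2.COLOR_BGR2HSV),(12,80,80),(35,255,255))[125:156,295:320]
for r in range(15,31):
    w=(im[125+r,295:320,2].astype(int)-im[125+r,295:320,0]).clip(0); xs=np.arange(295,320)
    w=np.where(w>25,w,0)
    if w.sum(): print(125+r,round((w*xs).sum()/w.sum(),2),(w>0).sum(),end="; ")
print()
for r in range(156,182,2): print(r,im[r,298:320,2].tolist())
ym=np.radians(48.6);d=[np.cos(ym),np.sin(ym)]
for a,b in (((396,275),(406,332)),((394,270),(406,332)),((397,277),(405,328))):
    T=cast(f,[(257+u/8-.44,119+v/8-.44) for u,v in (a,b)],57)[:,:2]; print(T,(T[1]-T[0])@d)
E
```

```text
140 305.38 14; 141 305.47 14; 142 305.61 12; 143 305.75 9; 144 305.8 8; 145 305.72 8; 146 305.9 7; 147 305.77 6; 148 305.79 6; 149 305.93 5; 150 305.75 4; 151 305.75 4; 152 305.93 3; 153 305.58 2; 
156 [176, 215, 217, 218, 218, 195, 159, 197, 224, 226, 222, 190, 121, 121, 150, 157, 196, 222, 193, 165, 174, 164]
158 [157, 206, 220, 221, 220, 195, 149, 158, 202, 209, 177, 142, 106, 125, 152, 152, 154, 159, 140, 122, 144, 151]
160 [159, 207, 222, 223, 222, 189, 111, 126, 148, 132, 132, 137, 107, 125, 152, 153, 155, 154, 124, 107, 140, 151]
162 [179, 209, 221, 222, 221, 201, 151, 132, 128, 102, 105, 115, 111, 132, 154, 154, 154, 152, 123, 106, 138, 154]
164 [223, 223, 222, 222, 222, 221, 196, 143, 109, 100, 98, 97, 125, 148, 153, 153, 152, 150, 121, 103, 138, 149]
166 [223, 224, 224, 222, 206, 170, 129, 83, 82, 97, 100, 100, 106, 134, 153, 151, 152, 150, 122, 106, 139, 149]
168 [221, 224, 221, 195, 161, 151, 118, 69, 59, 63, 83, 81, 69, 77, 93, 104, 114, 140, 151, 151, 155, 191]
170 [217, 205, 158, 83, 63, 65, 72, 71, 72, 73, 71, 74, 73, 71, 72, 71, 69, 106, 139, 162, 196, 214]
172 [133, 119, 100, 98, 99, 99, 98, 99, 99, 99, 99, 98, 97, 99, 99, 100, 87, 73, 82, 97, 121, 131]
174 [143, 127, 105, 99, 100, 100, 100, 100, 99, 99, 98, 99, 99, 100, 100, 100, 88, 101, 113, 126, 141, 143]
176 [151, 141, 118, 101, 102, 102, 101, 101, 103, 102, 100, 101, 100, 99, 99, 101, 91, 108, 140, 150, 150, 151]
178 [150, 140, 118, 104, 104, 106, 107, 106, 107, 106, 105, 106, 106, 105, 106, 104, 95, 108, 138, 149, 150, 150]
180 [33, 34, 33, 39, 42, 42, 41, 43, 43, 43, 43, 41, 42, 40, 41, 42, 33, 30, 33, 32, 30, 32]
[[ 369.52800533 -323.81743604]
 [ 364.80102302 -320.85437697]] -0.9033860826798286
[[ 370.01201244 -323.99442703]
 [ 364.80102302 -320.85437697]] -1.0907028300414638
[[ 369.32143488 -323.7610777 ]
 [ 365.15378673 -321.04173114]] -0.7163032218926493
```

```bash
python3 - <<'E'
from h import *
print(delta([392.5,-388.8,142],[180,0,-72.6]))
E
```

```text
(array([ 0.1128,  0.0243, -0.035 ]), array([-3.000e-02, -1.200e-01,  3.112e+01]))
```

Emit:
send_rows(targets="0 0 -0.035 0 0 7 45;0.03 0.006 -0.035 0 0 14 45;0.06 0.012 -0.035 0 0 21 45;0.09 0.018 -0.035 0 0 28 45;0.113 0.0245 -0.035 0 0 31 45;0.113 0.0245 -0.035 0 0 31 45;0.113 0.0245 -0.025 0 0 31 45;0.113 0.0245 -0.01 0 0 31 45;0.113 0.0245 0 0 0 31 45;0.113 0.0245 0 0 0 31 45;0.113 0.0245 0 0 0 31 45")

```text
time_s: 34.5
ee_pos: [390.9, -387.1, 105.3]
ee_rot: [180.0, 0.1, -72.4]
force: [-0.3, -0.0, -0.2]
gripper_width: 41.2
gripper_force: 0.0
```

```bash
python3 - <<'E'
from h import *
print(delta([392.5,-388.8,73],[180,0,-72.6]))
E
```

```text
(array([ 0.0022, -0.001 ,  0.0323]), array([0.04, 0.1 , 0.19]))
```

Emit:
send_rows(targets="0.001 -0.001 0.018 0 0 0.2 45;0.002 -0.001 0.03 0 0 0.2 45;0.002 -0.001 0.032 0 0 0.2 45;0.002 -0.001 0.032 0 0 0.2 45;0.002 -0.001 0.032 0 0 0.2 30;0.002 -0.001 0.032 0 0 0.2 20;0.002 -0.001 0.032 0 0 0.2 10;0.002 -0.001 0.032 0 0 0.2 10;0.002 -0.001 0.032 0 0 0.2 10;0.002 -0.001 0.032 0 0 0.2 10", grip_force=15)

```text
time_s: 35.33
ee_pos: [393.0, -389.9, 74.4]
ee_rot: [180.0, -0.0, -72.6]
force: [-1.9, -1.0, 3.5]
gripper_width: 14.3
gripper_force: 15.0
```

Emit:
send_rows(targets="0 0 0 0 0 -2.5 10;0 0 0 0 0 -5 10;0 0 0 0 0 -5 10;0 0 0 0 0 -5 10;0 0 0 0 0 -5 10")

```text
time_s: 35.75
ee_pos: [393.2, -389.8, 74.4]
ee_rot: [180.0, -0.0, -67.7]
force: [-1.7, -0.4, 5.6]
gripper_width: 14.0
gripper_force: 15.0
```

Emit:
send_rows(targets="0 0 0 0 0 0 20;0 0 0 0 0 0 35;0 0 0 0 0 0 45;0 0 0 0 0 0 45;0 0 -0.03 0 0 0 45;0 0 -0.06 0 0 0 45;0 0 -0.07 0 0 -6 45;0 0 -0.07 0 0 -13 45;0 0 -0.07 0 0 -20 45;0 0 -0.07 0 0 -26.5 45;0 0 -0.07 0 0 -26.5 45;0 0 -0.07 0 0 -26.5 45")

```text
time_s: 36.75
ee_pos: [393.1, -389.4, 143.6]
ee_rot: [-180.0, 0.0, -41.3]
force: [-0.5, 0.3, -0.2]
gripper_width: 41.1
gripper_force: 0.0
```

```bash
python3 - <<'E'
from h import *
print(delta([324,-296,106],[180,0,-41.4]))
E
```

```text
(array([-0.1136, -0.0245,  0.0377]), array([-0.01,  0.02,  0.1 ]))
```

Check the pointer again from the same view.

Emit:
send_rows(targets="-0.035 -0.008 0 0 0 0 45;-0.07 -0.016 0 0 0 0 45;-0.1 -0.022 0 0 0 0 45;-0.1135 -0.0245 0.015 0 0 0 45;-0.1135 -0.0245 0.037 0 0 0 45;-0.1135 -0.0245 0.037 0 0 0 45;-0.1135 -0.0245 0.037 0 0 0 45;-0.1135 -0.0245 0.037 0 0 0 45")

```text
time_s: 37.42
ee_pos: [324.6, -297.3, 107.5]
ee_rot: [-180.0, -0.1, -41.2]
force: [0.1, -0.2, -0.2]
gripper_width: 40.9
gripper_force: 0.0
```

```bash
python3 - <<'E'
from h import *
import pickle
f=grab("wrist"); im=f["image"]; print(env.state()["ee_pos"])
g0=pickle.load(open("w8.pkl","rb"))
tip0=np.array([305.85,153.3]);idx0=np.array([307.4,160.])
print("expected idx",proj(f,cast(g0,[idx0],57)), "old tip", proj(f,cast(g0,[tip0],57)))
for r in range(138,162):
    xs=np.arange(290,325); w=(im[r,290:325,2].astype(int)-im[r,290:325,0]); w=np.where(w>25,w,0)
    if w.sum(): print(r,round((w*xs).sum()/w.sum(),2),(w>0).sum(),end="; ")
print()
for r in range(158,182,2): print(r,im[r,298:320,2].tolist())
E
```

```text
[ 324.84435968 -297.4953956   107.76287221]
expected idx [[306.89879055 161.67026417]] old tip [[305.38860582 155.01027977]]
138 306.44 14; 139 306.28 15; 140 306.39 14; 141 306.38 14; 142 306.23 15; 143 306.6 14; 144 306.78 11; 145 306.75 9; 146 306.78 8; 147 306.71 8; 148 306.78 7; 149 306.76 6; 150 306.65 6; 151 306.56 4; 152 306.71 4; 153 306.67 4; 154 306.91 3; 155 307.0 1; 
158 [182, 216, 218, 219, 217, 183, 186, 223, 225, 224, 201, 137, 105, 137, 152, 161, 198, 205, 168, 181, 189, 192]
160 [187, 221, 222, 221, 220, 182, 139, 196, 209, 184, 158, 124, 107, 140, 153, 151, 153, 146, 113, 126, 150, 150]
162 [187, 220, 221, 221, 220, 183, 123, 146, 133, 114, 132, 120, 109, 143, 153, 155, 154, 142, 106, 123, 151, 151]
164 [202, 221, 221, 221, 222, 202, 160, 133, 107, 101, 112, 125, 131, 144, 153, 154, 153, 139, 103, 123, 148, 154]
166 [223, 223, 224, 222, 220, 197, 155, 118, 100, 98, 99, 105, 132, 151, 152, 152, 151, 137, 101, 121, 149, 148]
168 [223, 224, 225, 223, 204, 158, 108, 70, 81, 97, 99, 86, 93, 134, 151, 152, 151, 141, 110, 125, 149, 163]
170 [221, 221, 197, 140, 102, 84, 61, 61, 60, 63, 64, 64, 80, 89, 84, 85, 110, 140, 151, 155, 192, 213]
172 [212, 188, 122, 81, 81, 83, 83, 84, 83, 84, 84, 83, 83, 82, 81, 81, 93, 127, 152, 191, 210, 211]
174 [137, 123, 102, 98, 99, 99, 99, 98, 100, 99, 98, 97, 99, 97, 97, 94, 81, 80, 90, 119, 136, 136]
176 [145, 127, 103, 97, 98, 100, 99, 98, 98, 97, 98, 97, 98, 97, 97, 93, 97, 126, 143, 144, 145, 144]
178 [153, 133, 105, 101, 101, 102, 100, 101, 101, 101, 102, 101, 100, 101, 100, 96, 102, 133, 152, 152, 151, 152]
180 [138, 128, 110, 100, 100, 101, 102, 101, 102, 99, 102, 100, 98, 101, 100, 95, 106, 130, 142, 142, 141, 141]
```

```bash
python3 - <<'E'
from h import *
import pickle
t=grab("top"); im=t["image"]; hsv=cv2.cvtColor(im,cv2.COLOR_BGR2HSV)
m=cv2.inRange(hsv,(3,80,90),(16,200,255)); n,_,st,ce=cv2.connectedComponentsWithStats(m)
print("tray px",proj(t,[680.7,-70.2,20]),[(st[i][4],ce[i]) for i in range(1,n) if st[i][4]>15 and 230<ce[i][0]<330 and 100<ce[i][1]<200])
m=cv2.inRange(im,(190,190,190),(255,255,255)); n,_,st,ce=cv2.connectedComponentsWithStats(m)
print("formers px",proj(t,[[544.8,-181,118],[436.3,-304,118]]),[(st[i][4],st[i][:4],ce[i]) for i in range(1,n) if st[i][4]>30 and 290<ce[i][0]<400 and 180<ce[i][1]<280])
print(delta([617,-354.6,370],[180,0,49]))
E
```

```text
tray px [[273.50193002 152.58581012]] [(np.int32(98), array([307.15306122, 117.73469388])), (np.int32(165), array([274.73939394, 158.32727273]))]
formers px [[320.64579577 204.07310831]
 [376.69455348 254.51329907]] [(np.int32(571), array([305, 192,  29,  31], dtype=int32), array([318.5061296 , 206.73029772])), (np.int32(49), array([371, 193,  33,  29], dtype=int32), array([387.02040816, 206.91836735])), (np.int32(32), array([371, 197,   7,   7], dtype=int32), array([373.21875, 200.59375])), (np.int32(213), array([337, 222,  18,  18], dtype=int32), array([344.63849765, 231.46948357])), (np.int32(104), array([303, 226,  36,  33], dtype=int32), array([318.41346154, 241.05769231])), (np.int32(636), array([358, 240,  30,  31], dtype=int32), array([372.30503145, 255.05660377]))]
(array([ 0.2581, -0.1494, -0.2617]), array([ 9.000e-02, -9.000e-02, -9.018e+01]))
```

Emit:
send_rows(targets="0 0 -0.04 0 0 0 40;0 0 -0.08 0 0 -4 40;0 -0.01 -0.12 0 0 -11 40;0 -0.03 -0.155 0 0 -18 40;0.01 -0.05 -0.19 0 0 -25 40;0.03 -0.07 -0.22 0 0 -32 40;0.055 -0.09 -0.24 0 0 -39 40;0.085 -0.11 -0.258 0 0 -46 40;0.115 -0.13 -0.262 0 0 -53 40;0.145 -0.145 -0.262 0 0 -60 40;0.175 -0.149 -0.262 0 0 -67 40;0.2 -0.149 -0.262 0 0 -74 40")

```text
time_s: 38.52
ee_pos: [575.1, -315.9, 369.0]
ee_rot: [179.9, -0.1, 33.3]
force: [-0.1, -0.0, 0.0]
gripper_width: 36.5
gripper_force: 0.0
```

```bash
python3 - <<'E'
from h import *
print(delta([617,-354.6,370],[180,0,48.8]))
E
```

```text
(array([ 0.0138,  0.0554, -0.0009]), array([  0.06,  -0.05, -15.51]))
```

Emit:
send_rows(targets="0.004 0.02 0 0 0 -6 40;0.009 0.04 0 0 0 -12 40;0.014 0.0555 0 0 0 -15.5 40;0.014 0.0555 0 0 0 -15.5 40;0.014 0.0555 0 0 0 -15.5 40;0.014 0.0555 0 0 0 -15.5 40;0.014 0.0555 0 0 0 -15.5 40")

```text
time_s: 39.1
ee_pos: [613.7, -354.1, 369.9]
ee_rot: [180.0, -0.0, 48.3]
force: [-0.4, -0.5, 0.8]
gripper_width: 36.6
gripper_force: 0.0
```

```bash
python3 - <<'E'
from h import *
import pickle
print(delta([617,-354.6,305],[180,0,48.8]))
f=grab("wrist"); im=f["image"]
xm=np.array([.752,-.659,0]); ym=np.array([.659,.752,0])
B=np.array([617,-354.6,323.5])
print("bar pts", proj(f,[B,B+50*ym,B+60*ym]))
g=cv2.cvtColor(im,cv2.COLOR_BGR2GRAY)
for d in (30,40,50):
    u=proj(f,B+d*ym)[0]; r=int(round(u[1])); 
    if 0<=r<400: print(d,u,g[r,int(u[0])-70:int(u[0])+71:5].tolist())
E
```

```text
(array([0.0018, 0.0027, 0.0649]), array([ 0.04, -0.02, -0.47]))
bar pts [[322.07478192 215.43739399]
 [321.7459728  152.90107556]
 [321.67400389 139.5400481 ]]
30 [321.88354586 178.76211068] [74, 119, 118, 118, 170, 166, 216, 208, 195, 194, 193, 245, 199, 181, 205, 137, 67, 71, 80, 83, 76, 87, 85, 133, 217, 217, 205, 190, 196]
40 [321.81580267 165.97448449] [117, 121, 118, 119, 166, 166, 227, 207, 195, 194, 193, 246, 198, 182, 207, 139, 63, 67, 69, 75, 82, 71, 92, 92, 217, 215, 213, 193, 201]
50 [321.7459728  152.90107556] [119, 84, 77, 82, 164, 165, 237, 206, 194, 193, 193, 246, 197, 183, 206, 138, 80, 83, 82, 86, 81, 82, 91, 96, 179, 217, 215, 206, 197]
```

```bash
python3 - <<'E'
from h import *
f=grab("wrist"); im=f["image"]; g=cv2.cvtColor(im,cv2.COLOR_BGR2GRAY)
for r in (100,120,128,134,140,150,170,185): print(r,g[r,270:345:2].tolist())
E
```

```text
100 [168, 165, 143, 127, 221, 243, 218, 204, 187, 188, 193, 195, 193, 190, 190, 194, 187, 226, 236, 205, 197, 146, 72, 73, 77, 73, 73, 75, 75, 77, 80, 79, 82, 78, 76, 71, 68, 62]
120 [166, 166, 165, 162, 189, 242, 214, 207, 206, 196, 195, 195, 194, 192, 189, 192, 189, 214, 246, 207, 199, 156, 45, 51, 49, 46, 47, 50, 47, 93, 74, 76, 75, 76, 75, 71, 76, 76]
128 [165, 165, 165, 164, 198, 235, 222, 209, 206, 197, 195, 195, 194, 192, 190, 191, 191, 209, 247, 207, 199, 160, 47, 47, 48, 47, 49, 49, 48, 88, 63, 63, 64, 63, 63, 60, 65, 67]
134 [165, 167, 166, 165, 176, 219, 228, 214, 206, 196, 195, 194, 194, 192, 190, 192, 192, 203, 210, 207, 207, 206, 204, 204, 204, 209, 198, 175, 120, 90, 78, 75, 73, 68, 71, 74, 76, 77]
140 [166, 164, 163, 162, 173, 226, 236, 208, 207, 197, 195, 195, 194, 192, 189, 191, 191, 184, 180, 186, 190, 194, 197, 206, 218, 213, 201, 175, 139, 112, 73, 72, 75, 77, 84, 88, 88, 89]
150 [166, 164, 163, 163, 165, 223, 238, 217, 207, 203, 194, 195, 194, 192, 190, 191, 191, 209, 246, 209, 201, 171, 51, 181, 218, 213, 199, 175, 138, 110, 76, 76, 80, 79, 78, 75, 77, 76]
170 [172, 166, 166, 166, 165, 197, 244, 219, 209, 208, 195, 195, 195, 194, 191, 190, 193, 211, 246, 212, 201, 184, 57, 182, 218, 212, 199, 174, 138, 112, 72, 70, 72, 74, 71, 71, 70, 68]
185 [182, 169, 169, 164, 165, 179, 225, 225, 208, 207, 201, 195, 196, 194, 192, 190, 194, 184, 246, 217, 204, 185, 56, 179, 216, 212, 198, 175, 139, 111, 68, 70, 79, 88, 91, 91, 85, 86]
```

Emit:
send_rows(targets="0.002 0.003 0 0 0 -0.5 40;0.002 0.003 0.02 0 0 -0.5 40;0.002 0.003 0.04 0 0 -0.5 40;0.002 0.003 0.055 0 0 -0.5 40;0.002 0.003 0.064 0 0 -0.5 40;0.002 0.003 0.064 0 0 -0.5 40;0.002 0.003 0.064 0 0 -0.5 40")

```text
time_s: 39.78
ee_pos: [618.0, -355.2, 305.2]
ee_rot: [180.0, -0.0, 48.9]
force: [0.3, -0.4, 0.9]
gripper_width: 36.3
gripper_force: 0.0
```

Emit:
send_rows(targets="0 0 0 0 0 0 30;0 0 0 0 0 0 20;0 0 0 0 0 0 10;0 0 0 0 0 0 4;0 0 0 0 0 0 4;0 0 0 0 0 0 4;0 0 0 0 0 0 4", grip_force=10)

```text
time_s: 40.37
ee_pos: [617.1, -354.5, 305.5]
ee_rot: [-179.9, -0.0, 48.9]
force: [-4.5, 3.9, 3.8]
gripper_width: 9.4
gripper_force: 10.0
```

Emit:
send_rows(targets="0 -0.0165 -0.004 0 0 0 4;0 -0.0335 -0.0065 0 0 0 4;0 -0.05 -0.0075 0 0 0 4;0 -0.0675 -0.007 0 0 0 4;0 -0.084 -0.005 0 0 0 4;0 -0.101 -0.002 0 0 0 4;0 -0.117 0.003 0 0 0 4;0 -0.133 0.0095 0 0 0 4;0 -0.1485 0.017 0 0 0 4;0 -0.163 0.026 0 0 0 4;0 -0.174 0.034 0 0 0 4;0 -0.174 0.034 0 0 0 4")

```text
time_s: 41.37
ee_pos: [485.6, -238.9, 269.6]
ee_rot: [-179.8, -0.1, 48.9]
force: [0.6, 3.3, -0.2]
gripper_width: 9.6
gripper_force: 10.0
```

Emit:
send_rows(targets="0 -0.0125 0.011 0 0 0 4;0 -0.0245 0.023 0 0 0 4;0 -0.0355 0.036 0 0 0 4;0 -0.045 0.05 0 0 0 4;0 -0.052 0.062 0 0 0 4;0 -0.058 0.074 0 0 0 4;0 -0.063 0.087 0 0 0 4;0 -0.067 0.0995 0 0 0 4;0 -0.0695 0.1095 0 0 0 4;0 -0.072 0.1195 0 0 0 4;0 -0.073 0.126 0 0 0 4;0 -0.0735 0.13 0 0 0 4")

```text
time_s: 42.37
ee_pos: [431.5, -191.5, 140.1]
ee_rot: [-179.9, -0.1, 48.8]
force: [-0.4, 5.2, -0.3]
gripper_width: 9.8
gripper_force: 10.0
```

Emit:
send_rows(targets="0 0 0.002 0 0 0 4;0 0 0.004 0 0 0 4;0 0 0.006 0 0 0 4;0 0 0.008 0 0 0 4;0 -0.0005 0.01 0 0 0 4;0 -0.0005 0.012 0 0 0 4;0 -0.0005 0.014 0 0 0 4;0 -0.0005 0.016 0 0 0 4;0 -0.0005 0.0175 0 0 0 4;0 -0.0005 0.019 0 0 0 4;0 -0.0005 0.019 0 0 0 4;0 -0.0005 0.019 0 0 0 4")

```text
time_s: 43.37
ee_pos: [430.2, -190.4, 121.2]
ee_rot: [-179.7, -0.1, 48.8]
force: [-1.5, 8.2, -1.3]
gripper_width: 9.7
gripper_force: 10.0
```

Emit:
send_rows(targets="0 0 0.001 0 0 0 4;0 0 0.002 0 0 0 4;0 0 0.003 0 0 0 4;0 0 0.0035 0 0 0 4;0 0 0.004 0 0 0 4;0 0 0.0045 0 0 0 4;0 0 0.0045 0 0 0 4;0 0 0.0045 0 0 0 4")

```text
time_s: 44.03
ee_pos: [430.1, -190.3, 116.6]
ee_rot: [-179.7, -0.1, 48.8]
force: [-2.5, 7.4, -0.7]
gripper_width: 9.4
gripper_force: 10.0
```

Emit:
send_rows(targets="0 0 0.001 0 0 0 4;0 0 0.002 0 0 0 4;0 0 0.003 0 0 0 4;0 0 0.003 0 0 0 4;0 0 0.003 0 0 0 4")

```text
time_s: 44.45
ee_pos: [430.1, -190.3, 113.6]
ee_rot: [-179.7, -0.1, 48.8]
force: [-1.9, 8.0, -1.9]
gripper_width: 9.8
gripper_force: 10.0
```

Emit:
send_rows(targets="0 0 0.001 0 0 0 4;0 0 0.002 0 0 0 4;0 0 0.003 0 0 0 4;0 0 0.004 0 0 0 4;0 0 0.004 0 0 0 4;0 0 0.004 0 0 0 4")

```text
time_s: 44.95
ee_pos: [430.0, -190.5, 111.6]
ee_rot: [-179.7, -0.1, 48.8]
force: [-6.4, 10.2, 13.3]
gripper_width: 9.3
gripper_force: 10.0
```

Emit:
send_rows(targets="0 0 -0.001 0 0 0 4;0 0 -0.001 0 0 0 12;0 0 -0.001 0 0 0 20;0 0 -0.001 0 0 0 30;0 0 -0.001 0 0 0 38;0 0 -0.001 0 0 0 40;0 0 -0.001 0 0 0 40;0 0 -0.02 0 0 0 40;0 0 -0.05 0 0 0 40;0 0 -0.09 0 0 0 40;0 0 -0.12 0 0 0 40;0 0 -0.12 0 0 0 40")

```text
time_s: 45.95
ee_pos: [434.6, -194.0, 236.8]
ee_rot: [179.3, -0.2, 48.9]
force: [0.7, -0.7, -0.4]
gripper_width: 36.1
gripper_force: 0.0
```

Emit:
send_rows(targets="0 -0.03 0 0 0 0 40;0 -0.06 -0.02 0 0 0 40;0 -0.09 -0.04 0 0 0 40;0 -0.09 -0.04 0 0 0 40;0 -0.09 -0.04 0 0 0 40;0 -0.09 -0.04 0 0 0 40")

```text
time_s: 46.45
ee_pos: [363.6, -133.3, 270.0]
ee_rot: [180.0, 0.0, 48.9]
force: [-0.1, 0.4, 0.3]
gripper_width: 36.2
gripper_force: 0.0
```

```bash
python3 - <<'E'
from h import *
import pickle
s0=cv2.imread("pics/side0.png"); s=grab("side","side9")["image"]; t=grab("top")["image"]; t0=pickle.load(open("top0.pkl","rb"))["image"]
# guard frame bright pixels in the side view, then vs now
for n,a in(("then",s0),("now",s)):
    m=cv2.inRange(a[165:215,295:415],(190,190,190),(255,255,255)); ys,xs=np.nonzero(m); print(n,len(xs),xs.mean()+295,ys.mean()+165,ys.min()+165)
g0=cv2.cvtColor(t0,cv2.COLOR_BGR2GRAY).astype(np.float32)[150:280,345:430];g=cv2.cvtColor(t,cv2.COLOR_BGR2GRAY).astype(np.float32)[150:280,345:430]
print("top guard shift",cv2.phaseCorrelate(g0,g))
# lamp and glue regions unchanged?
for n,(x,y,w,h) in dict(lamp=(195,128,32,36),glue=(297,110,20,26)).items(): print(n,np.abs(t0[y:y+h,x:x+w].astype(int)-t[y:y+h,x:x+w]).mean())
hsv=cv2.cvtColor(t,cv2.COLOR_BGR2HSV); m=cv2.inRange(hsv,(3,80,90),(16,200,255))[135:180,250:300]; print("coil px",m.sum()/255)
print(env.state()["ee_pos"])
E
```

```text
then 1427 341.2207428170988 177.55080588647513 165
now 1721 346.5514235909355 183.53631609529344 165
top guard shift ((0.07304192254775899, 0.5346410530177934), 0.7623362378720884)
lamp 0.6707175925925926
glue 0.708974358974359
coil px 168.0
[ 363.65493339 -133.3855078   269.4371688 ]
```

```bash
python3 - <<'E'
from h import *
import pickle
t=grab("top")["image"]; t0=pickle.load(open("top0.pkl","rb"))["image"]
for x,y in ((385,200),(365,258),(335,150),(335,245)):
    a,b=[cv2.cvtColor(i,cv2.COLOR_BGR2GRAY)[y:y+36,x:x+45].astype(np.float32) for i in (t0,t)]
    print((x,y),cv2.phaseCorrelate(a,b,cv2.createHanningWindow((45,36),cv2.CV_32F)),np.abs(a-b).mean())
print(env.job_done())
E
```

```text
(385, 200) ((0.22425637304684187, -0.19865250291215375), 0.9354188451060542) 1.88634
(365, 258) ((0.40140665136820175, 0.5107353914466977), 0.874436495627886) 21.769512
(335, 150) ((0.4714776360132298, -0.012821527463273696), 0.9718591837235439) 0.21801679
(335, 245) ((0.578954688036049, -0.1658069883632507), 0.9930989648088997) 12.082261
the job is handed in; nothing more can be done
None
```

The changeover is finished and handed in at about 46 s of the 208 s allowed: the coil is in the grey tray, both formers on the mat are seated on the two outer spindles, the pointer is within about 0.2 mm of the index tab, and the guard was held all the way down and is shut; no verdict was shown on hand-in.

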